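# Nest three parts scoops on one hook

## Robot

A 6-joint arm with a two-finger parallel gripper is mounted at the origin on a cart in front of the work surface, level with it; the furniture and walls round the work are solid. World frame = base frame: x ahead of the robot, y to its left, z up, the work surface at z = 0. Lengths are in m, angles in rad, forces in N, time in s.
With the tool pointing down it reaches from about 0.25 to 0.725 m from the base axis. Payload 4 kg.
Tool frame: the origin (TCP) lies midway between the tips of the shut fingers; the grasp point (between the pads) lies 19 mm behind it (ctrl.grip_depth is the distance from the TCP to the grasp point, in m); z points along the fingers, y is the line along which they close (so a half turn about z gives the same grasp; the last joint's range is limited). The gripper opens to 85 mm and grips with 20 to 120 N. Pads are 22 mm wide; open, the fingers measure 114 mm over their backs; the gripper's body (76 mm by 85 mm) begins 54 mm behind the grasp point. The pads swing forward as they close: fully open they stand 13 mm farther back than shut.
Start: joints at [-1.183, 0.241, 0.005, 1.335, 0, 1.571], TCP at [0.189, -0.463, 0.231] pointing down, gripper open.
Joint ranges: [-2.72, 2.72], [-1.05, 1.87], [-1.09, 1.28], [-1.99, 2.15], [-1.42, 1.44], [-3.14, 3.14]. Speed limits (rad/s): [2.79, 2.79, 3.14, 3.14, 3.14, 3.14].

## Interface

Orientations are given as a unit quaternion [w, x, y, z].
In Python, from station import ctrl, viewer gives the robot as it stands.
- The arm moves only by the tool arm_command, never from a script. Its argument "plan" is one flat list of numbers, 6 for each row, row after row: the shift along the tool's x, y, z in mm, then the turn, a rotation vector about the tool's x, y, z in rad. A call has 1 to 20 rows; each row shifts and turns the commanded pose from where the row before left it, along the tool's axes as they then stand; what a row does not reach is not made up. A row lasts 1/10 s, in which the tool goes at most 50 mm and 8.59 degrees, less where a joint would pass 70% of its speed; a pose out of reach is approached as far as the arm can. A call is refused whole if a number of a shift passes 50 or a number of a turn 0.15, either way. A call with a gripper value outside its range is refused whole. "gripper" is the gripper command: -1 is shut, 1 is fully open, values between are in proportion, set as the call begins (left out, the last holds). The fingers move at their own pace and stop on an object; the grip force is fixed at half the most. Time passes only in rows, so rows that do not move let the fingers close. It gives the time, the measured TCP pose, the force, the opening and the grip force at its end, in the units of the state.
- ctrl.get_state(): the state, without advancing time (a new reading comes with each control period).
- viewer.grab_frame(name): name is "scene" or "top"; returns the picture (384x512x3 uint8, blue, green, red); there is no depth.
- viewer.camera_params(name): a dict with "fx", "fy", "cx", "cy" (pixels), "D" ([k1, k2, p1, p2, k3] as OpenCV has them; the pictures are not rectified), "R" (3x3) and "t" (3): a world point X has camera coordinates R X + t. Camera axes: x right, y down, z forward; pixel columns grow to the right and rows downward; lengths in m; the calibration is good to about 2 mm. A picture is of the moment at which its call begins. camera_params takes no time and is no camera call.
- ctrl.sign_off(): hands the job in; it is judged then, once.
Trained networks look in the newest picture that a camera, given by its name, has taken for a name from the list of things; names that differ only in an ending like _2 or _b are one class to them, and where a whole thing is asked for, a point or a joint stands for the part that bears it (a point fixed in the world has none). Each returns a list of dicts, best first, with "score" (0 to 1); they miss things now and then, are a little off and sometimes report something else, mostly with a low value. They report only what shows in the picture. A call takes as long as a camera call.
- viewer.spot_in(camera, target): "at" ([column, row] as shares, 0 to 1, of the picture: columns of its width, rows of its height, amid what is visible of it).
- viewer.cut_out(camera, target): "pixels" (384x512 bool, what is visible of it) and "at" ([column, row] as shares, 0 to 1, of the picture: columns of its width, rows of its height, amid what is visible of it).
The state is a dict: "clock": time; "qpos": joint angles; "qvel": joint speeds; "joint_efforts": joint torques, N m; "tcp_pos": TCP position; "eef_rot": TCP orientation; "wrist_force": force on the tool from outside, world axes, zero at the start; "torque": the same for the moment, N m; "grip_width": opening from 0.0 (shut) to 1.0 (fully open); "grasp_force": force on a finger pad.
Only numpy, scipy, OpenCV 4.12 (cv2) and the standard library are available. Lean on these libraries where they do the work, as an engineer would, in place of code of your own. Each camera call takes 0.05 s, during which the arm holds its last target. There are 200 camera calls.

## Task

Hang the three parts scoops on the upturned hook by the holes in their black blocks, largest first, then the middle one, then the smallest, with every bowl nested in the one below. Slide each block down the prong until you feel it sit snugly on the stop collar or on the block beneath, with no gap, but gently: the collar is held only by friction and must not be pushed down from where it is. Leave the other things on the bench alone.

Things in the scene. Friction and masses are not known exactly. Their poses are not given: they have to be found in the camera images.
- hook: Fixed steel hook stand: flat foot 120x80x10 mm, bent 10 mm bar turning up into one vertical prong. Origin on the prong's axis at bench level, z up. The post stands 60 mm at +x of the prong; above z = 90 mm there is only the prong. Prong 10 mm thick up to z = 147 mm, then tapered to a 3.6 mm tip at z = 155 mm. It carries the stop collar (see prong_tip).
- prong_tip (a point): top of the hook's prong, on its axis, 155 mm above the bench. Below it on the prong sits a round aluminium stop collar, 20 mm across and 8 mm high; its top is 100 to 118 mm above the bench, differently each time and not measured. Only friction holds it: it slips down when pressed with about 22 N.
- scoop_large: The biggest of three loose scoops: open steel bowl 72 mm across the rim, 22 mm deep; wire handle; at its end a black block 24x24x10 mm with a vertical 11 mm through hole. Origin on the hole's axis at the block's underside (level with the bowl's underside, on the bench at the start); +x to the bowl, z up. The block's two faces across y are free flats to grip.
- scoop_large_bowl (a point): centre of that scoop's bowl, 90 mm from the hole along +x, 11 mm above the underside. The 6 mm wire handle leaves the block's +x face and rises to 23 mm above the underside. Scoop under 0.1 kg; a sprung ball in the wall of the hole grips the prong, so that it stays where it is left and takes roughly 2 to 5 N to push along, more if held off-centre.
- scoop_medium: The middle of three loose scoops: open steel bowl 57 mm across the rim, 22 mm deep; wire handle; at its end a black block 24x24x10 mm with a vertical 11 mm through hole. Origin on the hole's axis at the block's underside (level with the bowl's underside, on the bench at the start); +x to the bowl, z up. The block's two faces across y are free flats to grip.
- scoop_medium_bowl (a point): centre of that scoop's bowl, 90 mm from the hole along +x, 11 mm above the underside. The 6 mm wire handle leaves the block's +x face and rises to 23 mm above the underside. Scoop under 0.1 kg; a sprung ball in the wall of the hole grips the prong, so that it stays where it is left and takes roughly 2 to 5 N to push along, more if held off-centre.
- scoop_small: The smallest of three loose scoops: open steel bowl 42 mm across the rim, 22 mm deep; wire handle; at its end a black block 24x24x10 mm with a vertical 11 mm through hole. Origin on the hole's axis at the block's underside (level with the bowl's underside, on the bench at the start); +x to the bowl, z up. The block's two faces across y are free flats to grip.
- scoop_small_bowl (a point): centre of that scoop's bowl, 90 mm from the hole along +x, 11 mm above the underside. The 6 mm wire handle leaves the block's +x face and rises to 23 mm above the underside. Scoop under 0.1 kg; a sprung ball in the wall of the hole grips the prong, so that it stays where it is left and takes roughly 2 to 5 N to push along, more if held off-centre.
- swab_jar: bystander: clear jar with a yellow lid, 56 mm wide, 70 mm high; origin at the centre of its underside; leave it alone
- solder_reel: bystander: reel of solder standing on its flange, 48 mm wide, 30 mm high; origin at the centre of its underside; leave it alone
- tape_masking: bystander: roll of masking tape lying flat, 96 mm wide, 25 mm high; origin at the centre of its underside; leave it alone

How it is judged:
On the way, in this order (a step that is already met when the one before it is completed fails the run):
1. the largest scoop sits snugly on the stop collar (distance between scoop_large and collar_c0 below 0.0055 m and horizontal distance between scoop_large and hook below 0.003 m), for 0.2 s.
2. the middle scoop sits snugly on the largest scoop's block, bowl in bowl (distance between scoop_medium and scoop_large below 0.0115 m and z of scoop_medium in the frame of scoop_large above 0.0075 m and horizontal distance between scoop_medium and hook below 0.003 m and horizontal distance between scoop_medium_bowl and scoop_large_bowl below 0.01 m), for 0.2 s.
3. the smallest scoop sits snugly on the middle scoop's block, bowl in bowl (distance between scoop_small and scoop_medium below 0.0115 m and z of scoop_small in the frame of scoop_medium above 0.0075 m and horizontal distance between scoop_small and hook below 0.003 m and horizontal distance between scoop_small_bowl and scoop_medium_bowl below 0.01 m), for 0.2 s.
At the end, for the whole second after the job is handed in: Scoops at rest on the prong (holes within 3 mm of its axis, tilt under 0.2 rad), largest lowest, then middle, then smallest: gaps collar to block and block to block under 1.5 mm, neighbouring bowl centres within 10 mm seen from above; collar within 1.5 mm of its starting height (all of step 1 and all of step 2 and all of step 3 and angle between each of scoop_large, scoop_medium, scoop_small's own z axis and vertical below 0.2 rad and linear speed of each of scoop_large, scoop_medium, scoop_small below 0.02 m/s and distance of collar_c0 from where it was at the start of the episode below 0.0015 m); the robot touches nothing.
It fails at once if the stop collar is pushed along the prong by more than 1.5 mm (distance of collar_c0 from where it was at the start of the episode above 0.0015 m).
It fails at once if the swab_jar is moved by more than 15 mm (distance of swab_jar from where it was at the start of the episode above 0.015 m).
It fails at once if the solder_reel is moved by more than 15 mm (distance of solder_reel from where it was at the start of the episode above 0.015 m).
It fails at once if the tape_masking is moved by more than 15 mm (distance of tape_masking from where it was at the start of the episode above 0.015 m).
It also fails if it takes over 72 s, if anything falls off the work surface, if the arm or the gripper's body presses on something with over 40 N, if the wrist force passes 120 N, or if a joint passes its speed limit or range.

## Working session

There is one attempt and no reset: what is moved stays moved. The work goes in short steps, Python scripts to look and compute and a tool call to move; the robot and the scene stay as the last step left them, time stands still between calls to the robot, and variables do not carry over. Pictures are saved under pics/ and viewed, at most 10 in all, crops included, and the job is handed in when it is done.

Besides the shell and the picture viewer there is one more tool, called after "Emit:" by a JSON object that holds its "op" and its "data", one argument or row to a line. arm_command: Moves the arm, as the interface text tells. Its arguments: {"type":"object","properties":{"plan":{"type":"array","items":{"type":"number"}},"gripper":{"type":"number"}},"required":["plan"]}

```bash
ls; mkdir -p pics
python3 - <<'E'
from station import ctrl, viewer
import cv2,numpy as np
s=ctrl.get_state();print(s)
for c in("scene","top"):
    im=viewer.grab_frame(c);cv2.imwrite(f"pics/{c}0.png",im)
    p=viewer.camera_params(c);R=np.array(p["R"]);print(c,p["fx"],p["fy"],p["cx"],p["cy"],p["D"],"cam",-R.T@np.array(p["t"]),R.round(3).tolist())
    for n in["scoop_large","scoop_medium","scoop_small","scoop_large_bowl","scoop_medium_bowl","scoop_small_bowl","prong_tip","hook","swab_jar","solder_reel","tape_masking"]:
        print(n,[(round(d["score"],2),round(d["at"][0]*512,1),round(d["at"][1]*384,1)) for d in viewer.spot_in(c,n)][:3])
E
```

```text
pics
{'clock': 0.0, 'qpos': array([-1.18299692e+00,  2.41426991e-01,  3.74705616e-03,  1.33519351e+00,
        4.53427855e-05,  1.57083495e+00]), 'qvel': array([-0.00156702, -0.00101257, -0.00069081,  0.00135428, -0.00138985,
        0.0007439 ]), 'joint_efforts': array([-2.86354325e-04, -3.72315466e+01,  2.52410352e+01,  1.69544492e-02,
        7.97164148e-05,  7.49036406e-07]), 'tcp_pos': array([ 0.18885482, -0.46229368,  0.23041466]), 'eef_rot': array([-1.02346357e-03,  9.81263472e-01,  1.92667898e-01, -1.77890393e-04]), 'wrist_force': array([ 0.44382835,  0.49233876, -0.12740764]), 'torque': array([-0.0416339 ,  0.0420782 , -0.01295034]), 'grasp_force': 0.0, 'grip_width': 1.0029203595593563}
scene 368.5194746247511 368.5194746247511 259.59485741713326 191.21869033162787 [-0.06808906  0.          0.          0.          0.        ] cam [0.06268112 0.4126473  0.785611  ] [[-0.693, -0.721, 0.004], [-0.513, 0.488, -0.706], [0.507, -0.491, -0.708]]
scoop_large [(0.94, 323.3, 168.1), (0.52, 170.3, 292.0)]
scoop_medium [(0.9, 245.6, 222.7)]
scoop_small [(0.83, 308.4, 188.6)]
scoop_large
[... 302 characters left out ...]

tape_masking [(0.58, 260.2, 286.5)]
top 473.90016803399396 473.90016803399396 253.14216721601676 185.7934549540542 [0.04131325 0.         0.         0.         0.        ] cam [ 0.42410994 -0.05748963  1.54723135] [[0.023, -1.0, 0.013], [-0.996, -0.024, -0.085], [0.085, -0.011, -0.996]]
scoop_large [(0.78, 335.4, 188.1)]
scoop_medium [(0.68, 236.4, 182.3)]
scoop_small [(0.69, 297.9, 193.8)]
scoop_large_bowl [(0.77, 333.6, 190.3), (0.41, 295.3, 194.4)]
scoop_medium_bowl [(0.74, 235.9, 182.7)]
scoop_small_bowl [(0.47, 299.6, 194.8)]
prong_tip [(0.58, 153.4, 195.4)]
hook [(0.89, 151.8, 195.2)]
swab_jar [(0.7, 215.2, 137.3)]
solder_reel [(0.74, 259.7, 143.5)]
tape_masking [(0.84, 186.7, 231.5)]
```

Run:
```python
import cv2
a=cv2.imread("pics/scene0.png")[125:335,130:390];cv2.imwrite("pics/s0c.png",cv2.resize(a,(743,600),interpolation=2))
a=cv2.imread("pics/top0.png")[110:270,130:370];cv2.imwrite("pics/t0c.png",cv2.resize(a,(800,533),interpolation=2))
```

```text
(no output)
```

View pics/s0c.png

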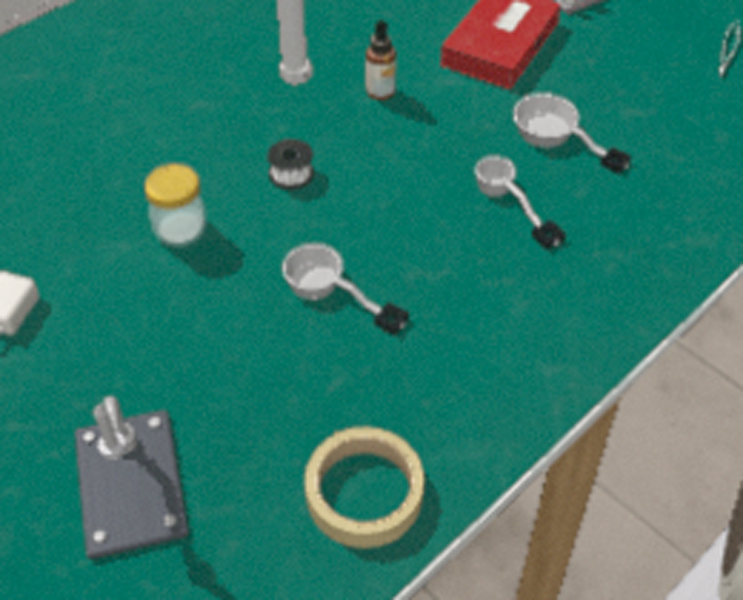

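View pics/t0c.png

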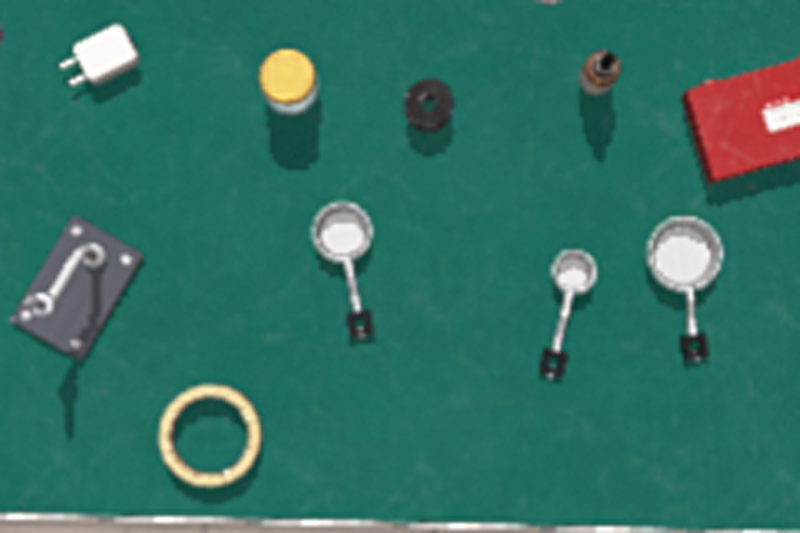

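Scene crop: the three scoops, hook (lower left, prong tip about crop (105,402)), tape, jar and reel are all visible. In the top crop the block centres are near (359,325), (553,362) and (693,347). I need a close look at the hook to tell prong from post.

```bash
cat > h.py <<'E'
import numpy as np,cv2
from station import ctrl,viewer
def P(c):
    p=viewer.camera_params(c);K=np.array([[p["fx"],0,p["cx"]],[0,p["fy"],p["cy"]],[0,0,1.]])
    return K,np.array(p["D"]),np.array(p["R"]),np.array(p["t"])
def proj(c,X):
    K,D,R,t=P(c);return cv2.projectPoints(np.atleast_2d(np.array(X,float)),cv2.Rodrigues(R)[0],t,K,D)[0][:,0]
def back(c,uv,z):
    K,D,R,t=P(c);n=cv2.undistortPoints(np.array(uv,float).reshape(-1,1,2),K,D)[:,0]
    d=np.c_[n,np.ones(len(n))]@R;o=-R.T@t
    return o+d*((np.reshape(z,(-1,1))-o[2])/d[:,2:])
E
python3 - <<'E'
import cv2,numpy as np
from h import *
a=cv2.imread("pics/scene0.png")[255:325,150:200];b=cv2.imread("pics/top0.png")[170:222,126:178]
a=cv2.resize(a,(400,560),interpolation=cv2.INTER_CUBIC);b=cv2.resize(b,(400,400),interpolation=cv2.INTER_CUBIC)
o=np.zeros((560,800,3),np.uint8);o[:,:400]=a;o[:400,400:]=b;cv2.imwrite("pics/hk.png",o)
for c in("scene","top"):
  im=cv2.imread(f"pics/{c}0.png")
  # black blocks
  m=(im.max(2)<60).astype(np.uint8)
  n,l,st,ce=cv2.connectedComponentsWithStats(m)
  for i in range(1,n):
    if st[i,4]>25:print(c,st[i].tolist(),ce[i].round(1),back(c,ce[i],[0.01])[0].round(4))
E
```

```text
scene [91, 0, 52, 37, 1159] [115.9  12.7] [ 2.3194 -0.5527  0.01  ]
scene [341, 177, 9, 8, 48] [344.8 180.7] [ 0.4707 -0.3468  0.01  ]
scene [0, 178, 40, 39, 700] [ 22.3 195.6] [1.0989 0.4058 0.01  ]
scene [316, 203, 11, 9, 57] [321.2 206.7] [ 0.4519 -0.2098  0.01  ]
scene [505, 209, 7, 7, 27] [508.3 211.9] [ 0.0565 -0.5919  0.01  ]
scene [13, 222, 15, 15, 184] [ 19.8 228.8] [0.9705 0.4569 0.01  ]
scene [488, 225, 24, 20, 121] [499.9 233.8] [ 0.0428 -0.4899  0.01  ]
scene [261, 232, 12, 10, 69] [266.5 236.3] [ 0.4841 -0.0216  0.01  ]
scene [0, 248, 37, 34, 602] [ 16. 266.] [0.8517 0.508  0.01  ]
scene [223, 372, 13, 12, 64] [230.9 379.4] [0.2759 0.283  0.01  ]
top [201, 0, 42, 15, 516] [223.    5.9] [1.1562 0.0411 0.01  ]
top [345, 0, 36, 40, 717] [359.3  23.7] [ 1.1075 -0.4154  0.01  ]
top [57, 71, 38, 35, 661] [76.5 91. ] [0.8528 0.5114 0.01  ]
top [0, 99, 57, 45, 1100] [ 24.  121.1] [0.7477 0.6735 0.01  ]
top [61, 120, 20, 16, 158] [ 70.1 127.8] [0.7304 0.5257 0.01  ]
top [252, 135, 13, 15, 109] [258.  142.7] [ 0.6978 -0.0864  0.01  ]
top [234, 203, 8, 8, 34] [237.4 206.5] [ 0.487  -0.0244  0.01  ]
top [334, 210, 8, 8, 43] [337.5 213.5] [ 0.4722 -0.3492  0.01  ]
top [292, 215, 8, 8, 38] [295.5 218.3] [ 0.4533 -0.2133  0.01  ]
top [8, 223, 14, 16, 32] [ 13.9 231. ] [0.3931 0.6824 0.01  ]
top [39, 236, 6, 27, 32] [ 40.5 250. ] [0.3347 0.596  0.01  ]
top [23, 239, 8, 10, 37] [ 26.9 243.3] [0.3549 0.6395 0.01  ]
top [6, 240, 17, 29, 67] [ 10.5 255. ] [0.3174 0.6877 0.01  ]
top [41, 264, 29, 6, 92] [ 52.  266.4] [0.2841 0.557  0.01  ]
top [17, 270, 16, 114, 278] [ 22.4 320.4] [0.1164 0.6363 0.01  ]
top [196, 281, 76, 3, 138] [233.3 282. ] [ 0.2458 -0.0175  0.01  ]
top [202, 296, 60, 15, 708] [231.8 303.4] [ 0.179  -0.0148  0.01  ]
top [375, 308, 58, 38, 551] [401.  324.7] [ 0.1259 -0.5521  0.01  ]
top [496, 308, 16, 13, 107] [502.9 314.3] [ 0.1676 -0.8721  0.01  ]
```

View pics/hk.png

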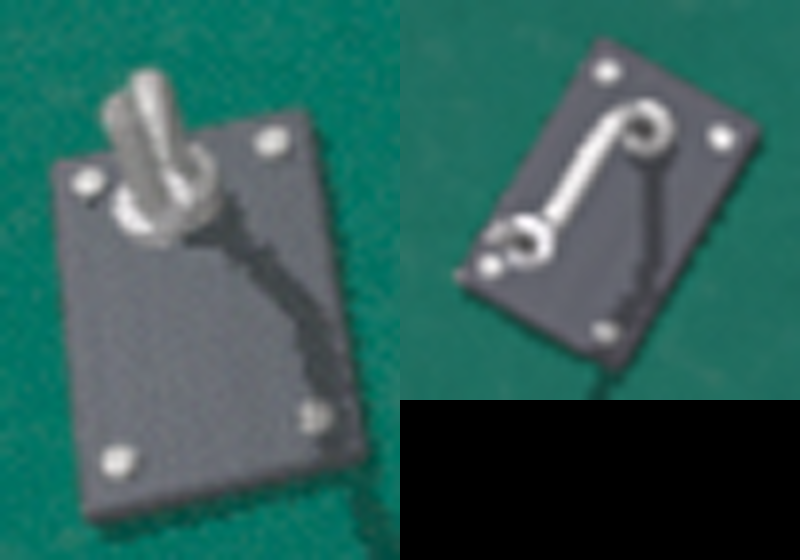

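The hook crop shows the prong tip at scene px ≈ (168.5,264) and the collar at top px ≈ (142,201). The post is at top px ≈ (158,187).

Run:
```python
from h import *
from scipy.optimize import least_squares
S=lambda x,y:(150+x/8-.5+.0,255+y/8-.5)
T=lambda x,y:(126+(x-400)/7.692-.5,170+y/7.692-.5)
print("tip scene",back("scene",S(148,74),.155)); print("collar scene",back("scene",S(165,192),.105)) 
print("ring top",[back("top",T(525,240),z)[0].round(4) for z in(.1,.118,.155)],"tip?",back("top",T(497,238),.155))
print("post top",back("top",T(645,128),.09),back("top",T(645,128),.01))
# foot corners both
fs=back("scene",[S(55,163),S(303,110),S(365,455),S(92,520)],.01)
ft=back("top",[T(603,38),T(762,128),T(622,370),T(462,276)],.01)
print(fs.round(4),ft.round(4),fs.mean(0),ft.mean(0))
# full-res model: bowls & blocks
for n in("large","medium","small"):
  for c in("scene","top"):
    viewer.grab_frame(c)
    r=viewer.cut_out(c,"scoop_"+n)
    if not r: print(n,c,"none");continue
    m=r[0]["pixels"];im=cv2.imread(f"pics/{c}0.png")
    ys,xs=np.nonzero(m);bl=m&(im.max(2)<75);br=m&(im.min(2)>110)
    f=lambda b:np.argwhere(b)[:,::-1].mean(0)
    # bowl: fit circle of largest inscribed distance
    d=cv2.distanceTransform(m.astype(np.uint8),cv2.DIST_L2,5);k=np.unravel_index(d.argmax(),d.shape)
    g=(d>0.7*d.max());u=f(g)
    print(n,c,round(r[0]["score"],2),m.sum(),"block",f(bl).round(1),bl.sum(),back(c,f(bl),.009)[0].round(4),"bowl",u.round(1),round(d.max(),1),back(c,u,.015)[0].round(4))
```

```text
tip scene [[0.49297973 0.25378742 0.155     ]]
collar scene [[0.49284851 0.25903513 0.105     ]]
ring top [array([0.4941, 0.2648, 0.1   ]), array([0.4933, 0.2608, 0.118 ]), array([0.4915, 0.2526, 0.155 ])] tip? [[0.49199977 0.2631744  0.155     ]]
post top [[0.54050232 0.22140785 0.09      ]] [[0.5468921  0.23671894 0.01      ]]
[[0.5845 0.2564 0.01  ]
 [0.5479 0.1897 0.01  ]
 [0.4427 0.2453 0.01  ]
 [0.4791 0.3129 0.01  ]] [[0.5846 0.2559 0.01  ]
 [0.5481 0.1877 0.01  ]
 [0.445  0.2421 0.01  ]
 [0.4828 0.3104 0.01  ]] [0.51353407 0.25109528 0.01      ] [0.51510871 0.24901771 0.01      ]
large scene 0.58 346 block [345.1 180.7] 45 [ 0.4707 -0.3483  0.009 ] bowl [320.5 166.6] 8.6 [ 0.5615 -0.3386  0.015 ]
large top 0.68 443 block [338.  213.5] 48 [ 0.4721 -0.351   0.009 ] bowl [335.  185.3] 10.6 [ 0.5632 -0.3395  0.015 ]
medium scene 0.6 359 block [266.1 236.6] 69 [ 0.4847 -0.0209  0.009 ] bowl [238.6 220.2] 8.8 [ 0.5738 -0.0027  0.015 ]
medium top 0.87 342 block [237.8 206.3] 38 [ 0.4876 -0.0256  0.009 ] bowl [232.6 179.4] 8.8 [ 0.5743 -0.0064  0.015 ]
small scene 0.81 196 block [321.4 206.6] 48 [ 0.4522 -0.2112  0.009 ] bowl [303.5 186.4] 6.2 [ 0.5392 -0.2315  0.015 ]
small top 0.53 138 block [295.9 216.9] 15 [ 0.458  -0.2148  0.009 ] bowl [301.6 190.4] 5.6 [ 0.544  -0.2311  0.015 ]
```

```bash
cat > fit.py <<'E'
from h import *
from scipy.optimize import minimize
def avg(c,n=6): return np.mean([viewer.grab_frame(c) for _ in range(n)],0)
def block_mask(c,x,y,yaw,z0,shape,off,S=8):
    c_,s_=np.cos(yaw),np.sin(yaw)
    q=np.array([[a,b,z] for z in(0,.01) for a,b in((-.012,-.012),(.012,-.012),(.012,.012),(-.012,.012))])
    w=np.c_[x+c_*q[:,0]-s_*q[:,1],y+s_*q[:,0]+c_*q[:,1],z0+q[:,2]]
    t=np.linspace(0,2*np.pi,24);h=lambda z:np.c_[x+.0055*np.cos(t),y+.0055*np.sin(t),np.full(24,z0+z)]
    f=lambda p:np.round((proj(c,p)-off+.5)*S*16).astype(np.int32)
    m=np.zeros((shape[0]*S,shape[1]*S),np.float32)
    cv2.fillConvexPoly(m,cv2.convexHull(f(w)),1,shift=4)
    a=np.zeros_like(m);b=np.zeros_like(m);cv2.fillConvexPoly(a,f(h(.01)),1,shift=4);cv2.fillConvexPoly(b,f(h(0)),1,shift=4)
    m[(a>0)&(b>0)]=0
    return cv2.GaussianBlur(cv2.resize(m,shape[::-1],interpolation=cv2.INTER_AREA),(0,0),.5)
def fit_block(c,im,x0,z0=0.):
    u=proj(c,[[x0[0],x0[1],z0+.005]])[0].round().astype(int);r=13
    off=u-r;g=im[off[1]:u[1]+r,off[0]:u[0]+r].max(2);bg=np.median(g)
    d=np.clip((bg-g)/(bg-25),0,1);d=np.where(im[off[1]:u[1]+r,off[0]:u[0]+r].min(2)>90,0,d)
    d=np.where(g>60,d*.3,d) # shadow suppression
    F=lambda p:((block_mask(c,p[0],p[1],p[2],z0,g.shape,off)-d)**2).sum()+ 20*(p[2]-x0[2])**2
    b=minimize(F,x0,method="Nelder-Mead",options=dict(initial_simplex=[x0,np.add(x0,[.004,0,0]),np.add(x0,[0,.004,0]),np.add(x0,[0,0,.15])],xatol=1e-4,fatol=1e-3))
    return b.x.round(4),round(b.fun,2)
E
python3 - <<'E'
from fit import *
I={}
for c in("scene","top"):
    I[c]=avg(c);np.save(f"av_{c}.npy",I[c])
    for n,x0 in dict(large=[.4714,-.35,.115],medium=[.486,-.023,.2],small=[.455,-.213,-.2]).items(): print(c,n,*fit_block(c,I[c],x0))
# overlay of prong candidates
x,y=.4925,.2605
o=np.zeros((560,800,3),np.uint8)
for k,(c,(u0,v0,w,h)) in enumerate(dict(scene=(150,255,36,50),top=(128,182,36,50)).items()):
    s=11;a=cv2.resize(np.clip(I[c],0,255).astype(np.uint8)[v0:v0+h,u0:u0+w],(w*s,h*s),interpolation=cv2.INTER_CUBIC)
    t=np.linspace(0,2*np.pi,40)
    for r,z,col in((.0018,.155,(0,0,255)),(.005,.147,(0,255,255)),(.01,.110,(255,0,0)),(.01,.102,(255,0,255))):
        p=(proj(c,np.c_[x+r*np.cos(t),y+r*np.sin(t),0*t+z])-[u0,v0]+.5)*s
        cv2.polylines(a,[p.round().astype(np.int32)],True,col,1)
    o[:550,k*400:k*400+w*s]=a
cv2.imwrite("pics/ov.png",o)
E
```

```text
scene large [ 0.474  -0.3522  0.2467] 7.94
scene medium [ 0.4869 -0.0245  0.1819] 14.4
scene small [ 0.4531 -0.2142 -0.2059] 13.58
top large [ 0.4718 -0.3506  0.1521] 6.06
top medium [ 0.4855 -0.0244  0.211 ] 8.24
top small [ 0.4526 -0.2133 -0.1734] 6.56
```

View pics/ov.png

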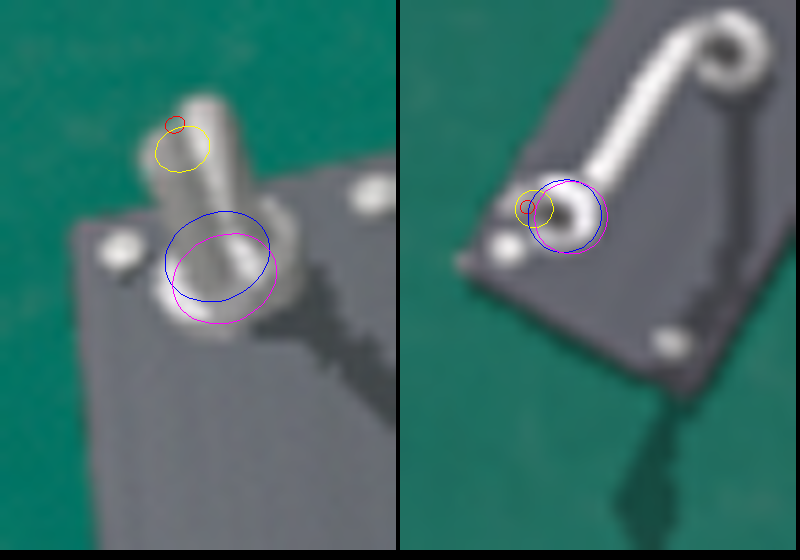

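Run:
```python
from h import *
f=lambda c,o,X:((proj(c,X)-o+.5)*11).round(0).tolist()
so,to=[150,255],[128,182]
for nm,x,y in(("post",.545,.236),("prong",.4925,.2605)):
  for c,o in(("scene",so),("top",to)): print(nm,c,list(zip((.01,.08,.09,.11,.155),f(c,o,[[x,y,z] for z in(.01,.08,.09,.11,.155)]))))
I=np.load("av_scene.npy");a=np.clip(I[258:288,158:182],0,255).astype(np.uint8);a=cv2.convertScaleAbs(a,alpha=1.3,beta=-40)
a=cv2.resize(a,(480,600),interpolation=cv2.INTER_CUBIC)
b=np.clip(np.load("av_top.npy")[188:212,134:150],0,255).astype(np.uint8);b=cv2.resize(b,(320,480),interpolation=cv2.INTER_CUBIC)
o=np.zeros((600,800,3),np.uint8);o[:,:480]=a;o[:480,480:]=b;cv2.imwrite("pics/hk2.png",o)
```

```text
post scene [(0.01, [253.0, 282.0]), (0.08, [197.0, 102.0]), (0.09, [188.0, 75.0]), (0.11, [170.0, 18.0]), (0.155, [128.0, -117.0])]
post top [(0.01, [331.0, 58.0]), (0.08, [284.0, 37.0]), (0.09, [277.0, 34.0]), (0.11, [262.0, 27.0]), (0.155, [228.0, 12.0])]
prong scene [(0.01, [300.0, 511.0]), (0.08, [244.0, 337.0]), (0.09, [235.0, 311.0]), (0.11, [217.0, 256.0]), (0.155, [175.0, 124.0])]
prong top [(0.01, [239.0, 234.0]), (0.08, [188.0, 221.0]), (0.09, [180.0, 219.0]), (0.11, [164.0, 216.0]), (0.155, [127.0, 207.0])]
```

View pics/hk2.png

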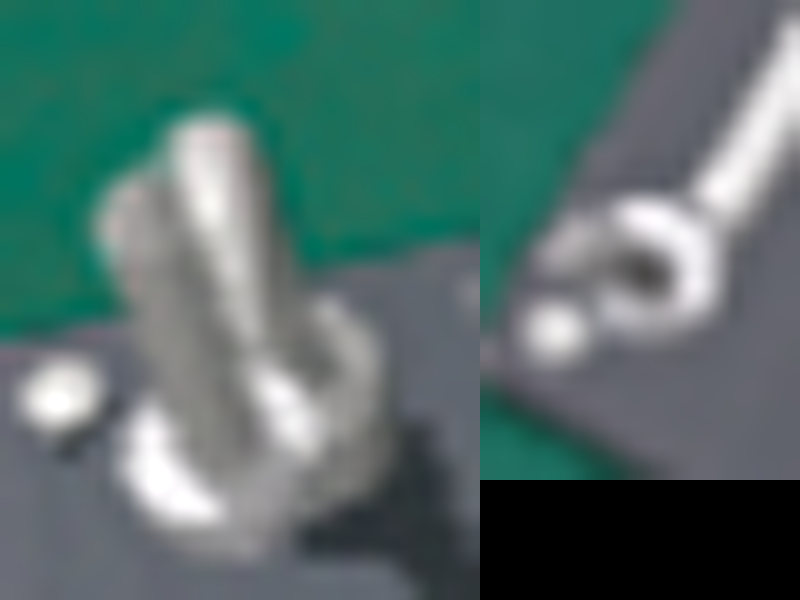

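The front (left) cylinder is the prong: tip near scene px (165,266) and collar near (168,279). The bright one behind it is the post with its base ring. My estimate is a prong at about (0.494, 0.263) and collar top at about 100–106 mm.

```bash
cat > go.py <<'E'
import sys;from h import *
from scipy.spatial.transform import Rotation as Ro
def delta(x,y,z,yaw):
    s=ctrl.get_state();q=np.array(s["eef_rot"]);R=Ro.from_quat(q[[1,2,3,0]]).as_matrix()
    T=np.array([[np.cos(yaw),np.sin(yaw),0],[np.sin(yaw),-np.cos(yaw),0],[0,0,-1]]).T
    T=np.c_[[np.cos(yaw),np.sin(yaw),0],[np.sin(yaw),-np.cos(yaw),0],[0,0,-1]]
    print("clock",round(s["clock"],2),"tcp",s["tcp_pos"].round(4),"yaw",round(np.arctan2(R[1,0],R[0,0]),4),"F",s["wrist_force"].round(2),"M",s["torque"].round(3),"grip",round(s["grip_width"],3),round(s["grasp_force"],1))
    print("shift mm (no turn yet)",(R.T@(np.array([x,y,z])-s["tcp_pos"])*1e3).round(2),"turn",Ro.from_matrix(R.T@T).as_rotvec().round(4))
if __name__=="__main__": delta(*map(float,sys.argv[1:5]))
E
python3 go.py .4727 -.3513 .06 .135
```

```text
clock 2.4 tcp [ 0.1891 -0.4629  0.2313] yaw 0.3878 F [-0.41  0.73  0.62] M [ 0.085 -0.014  0.024] grip 1.003 0.0
shift mm (no turn yet) [304.78   3.94 171.3 ] turn [0.     0.     0.2528]
```

Emit:
{"op": "arm_command", "data": {
  "plan": [30.5,0.4,17.1,0,0,0,30.5,0.4,17.1,0,0,0,30.5,0.4,17.1,0,0,0,30.5,0.4,17.1,0,0,0,30.5,0.4,17.1,0,0,0,30.5,0.4,17.1,0,0,0,30.5,0.4,17.1,0,0,0,30.5,0.4,17.1,0,0,0,30.5,0.4,17.1,0,0,0,30.3,0.4,17.4,0,0,0,0,0,0,0,0,0.085,0,0,0,0,0,0.085,0,0,0,0,0,0.083,0,0,0,0,0,0,0,0,0,0,0,0],
  "gripper": 0.3
}}

```text
clock: 3.9
tcp_pos: [0.4728, -0.3513, 0.0599]
eef_rot: [-0.0, 0.998, 0.068, -0.0]
wrist_force: [0.2, 0.4, -0.3]
grip_width: 0.653
grasp_force: 0.0
```

```bash
python3 go.py .4727 -.3513 .002 .135
```

```text
clock 3.9 tcp [ 0.4728 -0.3513  0.0599] yaw 0.1365 F [ 0.16  0.39 -0.26] M [-0.018  0.06  -0.013] grip 0.653 0.0
shift mm (no turn yet) [-5.000e-02 -3.000e-02  5.795e+01] turn [-0.      0.0001  0.0015]
```

Emit:
{"op": "arm_command", "data": {
  "plan": [0,0,20,0,0,0,0,0,20,0,0,0,0,0,10,0,0,0,0,0,5,0,0,0,0,0,2.7,0,0,0,0,0,0,0,0,0]
}}

```text
clock: 4.5
tcp_pos: [0.473, -0.3515, 0.0026]
eef_rot: [0.0, 0.998, 0.067, 0.0]
wrist_force: [0.3, 0.1, -0.6]
grip_width: 0.652
grasp_force: 0.0
```

Emit:
{"op": "arm_command", "data": {
  "plan": [0,0,0,0,0,0,0,0,0,0,0,0,0,0,0,0,0,0,0,0,0,0,0,0,0,0,0,0,0,0,0,0,0,0,0,0],
  "gripper": -1
}}

```text
clock: 5.1
tcp_pos: [0.4735, -0.3517, 0.0034]
eef_rot: [0.001, 0.998, 0.067, 0.001]
wrist_force: [-0.4, 0.9, 5.9]
grip_width: 0.257
grasp_force: 59.2
```

Emit:
{"op": "arm_command", "data": {
  "plan": [0,0,-12,0,0,0,0,0,-30,0,0,0,0,0,-35,0,0,0,0,0,-35,0,0,0,0,0,-35,0,0,0,0,0,-35,0,0,0,6.85,-40.4,0,0,0,0,6.85,-40.4,0,0,0,0,6.85,-40.4,0,0,0,0,6.85,-40.4,0,0,0,0,6.85,-40.4,0,0,0,0,6.85,-40.4,0,0,0,0,6.85,-40.4,0,0,0,0,6.85,-40.4,0,0,0,0,6.85,-40.4,0,0,0,0,6.85,-40.4,0,0,0,0,6.85,-40.4,0,0,0,0,6.85,-40.4,0,0,0,0,6.85,-40.4,0,0,0,0,0,0,0,0,0,0]
}}

```text
clock: 7.1
tcp_pos: [0.4989, 0.1257, 0.1863]
eef_rot: [-0.024, 0.994, 0.11, -0.002]
wrist_force: [0.0, -0.5, -1.0]
grip_width: 0.26
grasp_force: 58.9
```

Run:
```python
from fit import *
from go import delta
delta(.4938,.2628,.185,.135)
I=avg("scene",4);np.save("h1.npy",I);J=avg("top",2)
s=ctrl.get_state();p=s["tcp_pos"]
u=proj("scene",[p])[0];print(u)
print("fit",fit_block("scene",I,[p[0],p[1],.135],p[2]-.003))
u0,v0=(u-[35,28]).astype(int)
a=cv2.resize(np.clip(I[v0:v0+56,u0:u0+70],0,255).astype(np.uint8),(770,616)[:2],interpolation=cv2.INTER_CUBIC)
print(u0,v0);cv2.imwrite("pics/h1.png",a[:600])
```

```text
clock 7.1 tcp [0.4989 0.1257 0.1863] yaw 0.2198 F [ 0.03 -0.5  -0.99] M [-0.045  0.06  -0.024] grip 0.26 58.9
shift mm (no turn yet) [  24.91 -134.66    7.75] turn [-0.0476  0.0018  0.0848]
[215.17379706 218.7466858 ]
fit (array([0.5209, 0.1065, 0.4691]), np.float64(75.63))
180 190
```

View pics/h1.png

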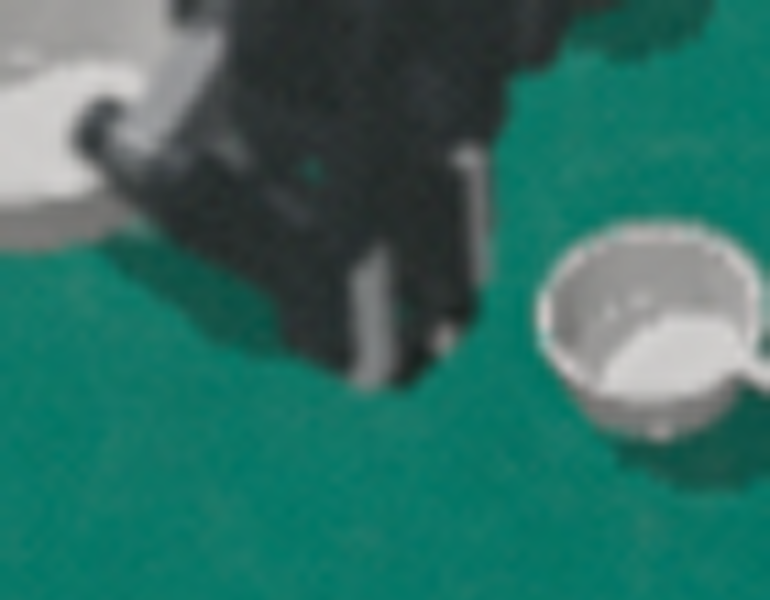

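The crop shows the two grey pads ending near (375,385) with the black block between them. The bowl is behind on the left, partly hidden. The arm fell short of the commanded travel and is slightly tilted, so I'll check the residual after it settles.

Emit:
{"op": "arm_command", "data": {
  "plan": [0,0,0,-0.0476,0.0018,0.0848,0,0,0,0,0,0]
}}

```text
clock: 7.6
tcp_pos: [0.5033, 0.093, 0.1862]
eef_rot: [-0.01, 0.996, 0.086, -0.002]
wrist_force: [-0.4, -0.1, -1.4]
grip_width: 0.256
grasp_force: 58.9
```

```bash
python3 go.py .4938 .2628 .178 .135
```

```text
clock 7.6 tcp [0.5033 0.093  0.1862] yaw 0.1712 F [-0.44 -0.12 -1.42] M [-0.022  0.03   0.038] grip 0.256 58.9
shift mm (no turn yet) [  19.57 -168.77   11.66] turn [-0.0209  0.0017  0.0362]
```

Emit:
{"op": "arm_command", "data": {
  "plan": [0,0,0,-0.0209,0.0017,0.0362,0,0,0,0,0,0,0,0,0,0,0,0]
}}

```text
clock: 7.9
tcp_pos: [0.5051, 0.0827, 0.1862]
eef_rot: [-0.006, 0.997, 0.078, -0.0]
wrist_force: [-0.3, 0.7, -0.9]
grip_width: 0.252
grasp_force: 59.0
```

```bash
python3 go.py .4938 .2628 .178 .135
```

```text
clock 7.9 tcp [0.5051 0.0827 0.1862] yaw 0.1563 F [-0.31  0.74 -0.89] M [-0.044  0.038 -0.063] grip 0.252 59.0
shift mm (no turn yet) [  16.9  -179.51   10.3 ] turn [-0.0119  0.0001  0.0213]
```

Emit:
{"op": "arm_command", "data": {
  "plan": [0,0,0,-0.0119,0,0.0213,1.0,-15,0,0,0,0,1.0,-15,0,0,0,0,1.0,-15,0,0,0,0,1.0,-15,0,0,0,0,1.0,-15,0,0,0,0,1.0,-15,0,0,0,0,1.0,-15,0,0,0,0,1.0,-15,0,0,0,0,1.0,-15,0,0,0,0,1.0,-15,0,0,0,0,0,0,0,0,0,0,0,0,0,0,0,0,0,0,0,0,0,0]
}}

```text
clock: 9.3
tcp_pos: [0.502, 0.1511, 0.191]
eef_rot: [-0.032, 0.991, 0.127, -0.004]
wrist_force: [0.1, -0.2, -0.9]
grip_width: 0.257
grasp_force: 58.9
```

```bash
python3 go.py .4938 .2628 .178 .135
```

```text
clock 9.3 tcp [0.502  0.1511 0.191 ] yaw 0.2553 F [ 0.12 -0.16 -0.92] M [-0.096  0.007 -0.02 ] grip 0.257 58.9
shift mm (no turn yet) [  20.27 -109.11   20.16] turn [-0.0654  0.0046  0.1203]
```

```bash
python3 -c "
from h import *;print(ctrl.get_state()['qpos'].round(3))"
```

```text
[ 0.254  0.309 -0.01   1.252  0.066  3.141]
```

Joint 6 is at its limit, so I'll hang the scoops with the bowls at world yaw 0.7 instead.

Emit:
{"op": "arm_command", "data": {
  "plan": [0,0,0,0,0,-0.14,0,0,0,0,0,-0.14,0,0,0,0,0,-0.14,0,0,0,0,0,-0.05,0,0,0,0,0,0]
}}

```text
clock: 9.8
tcp_pos: [0.5021, 0.1509, 0.191]
eef_rot: [-0.033, 0.935, 0.354, 0.003]
wrist_force: [0.0, -0.1, -1.4]
grip_width: 0.255
grasp_force: 58.9
```

```bash
python3 go.py .4938 .2628 .178 .7
```

```text
clock 9.8 tcp [0.5021 0.1509 0.191 ] yaw 0.724 F [ 0.03 -0.11 -1.37] M [-0.116  0.     0.022] grip 0.255 58.9
shift mm (no turn yet) [ 67.5  -88.27  20.21] turn [-0.0591 -0.0285  0.0248]
```

Emit:
{"op": "arm_command", "data": {
  "plan": [0,0,0,-0.0591,-0.0285,0.0248,0,0,0,0,0,0,13.1,-18.2,1,0,0,0,13.1,-18.2,1,0,0,0,13.1,-18.2,1,0,0,0,13.1,-18.2,1,0,0,0,13.1,-18.1,1,0,0,0,0,0,0,0,0,0,0,0,0,0,0,0]
}}

```text
clock: 10.7
tcp_pos: [0.4934, 0.2629, 0.1858]
eef_rot: [-0.0, 0.939, 0.344, -0.0]
wrist_force: [0.2, 0.0, -0.9]
grip_width: 0.257
grasp_force: 59.0
```

Run:
```python
from fit import *
from go import delta
delta(.4938,.2628,.16,.7)
I=avg("scene",4);p=ctrl.get_state()["tcp_pos"]
J=avg("top",2)
u0,v0=150,215;s=9
a=cv2.resize(np.clip(I[v0:v0+66,u0-30:u0+58],0,255).astype(np.uint8),(88*s,66*s),interpolation=cv2.INTER_CUBIC)
t=np.linspace(0,6.283,50);yaw=.7
def dr(X,col): cv2.polylines(a,[((proj("scene",X)-[u0-30,v0]+.5)*s).round().astype(np.int32)],True,col,1)
zb=p[2]-.003
bc=[p[0]+.09*np.cos(yaw),p[1]+.09*np.sin(yaw)]
dr(np.c_[bc[0]+.036*np.cos(t),bc[1]+.036*np.sin(t),0*t+zb+.022],(0,0,255))
dr(np.c_[.4938+.0018*np.cos(t),.2628+.0018*np.sin(t),0*t+.155],(0,0,255))
dr(np.c_[.4938+.005*np.cos(t),.2628+.005*np.sin(t),0*t+.147],(0,255,255))
c,sn=np.cos(yaw),np.sin(yaw)
for z in(0,.01): dr([[p[0]+c*q-sn*r,p[1]+sn*q+c*r,zb+z] for q,r in((-.012,-.012),(.012,-.012),(.012,.012),(-.012,.012))],(255,0,255))
cv2.imwrite("pics/h2.png",a);np.save("h2s.npy",I);np.save("h2t.npy",J)
```

```text
clock 10.7 tcp [0.4934 0.2629 0.1858] yaw 0.7014 F [ 0.23  0.03 -0.93] M [-0.051 -0.016  0.028] grip 0.257 59.0
shift mm (no turn yet) [ 0.29  0.38 25.79] turn [-0.0004  0.0005  0.0014]
```

View pics/h2.png

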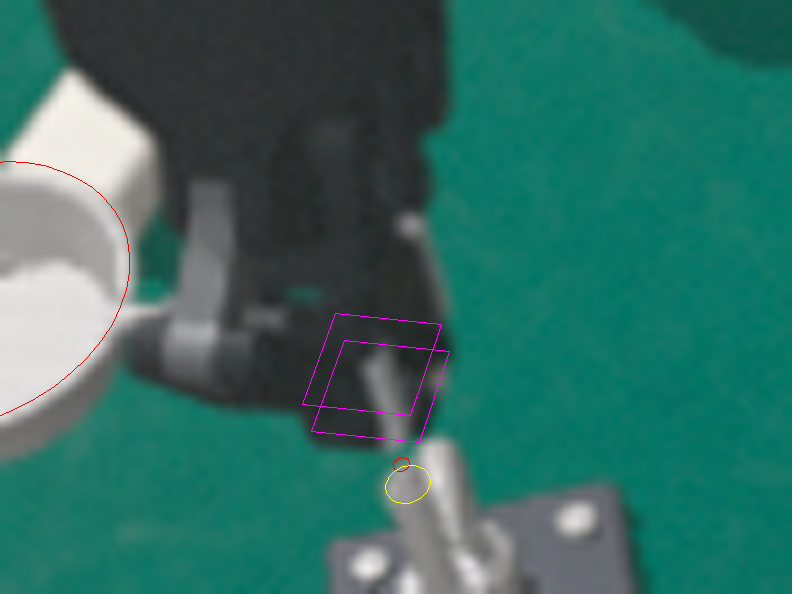

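The overlaid tip and prong (yellow ring at (408,484)) sit right on the prong. The rim's right edge matches the predicted red circle, so the hole is on the axis within about 2 mm. I'll descend in small steps.

Emit:
{"op": "arm_command", "data": {
  "plan": [0.3,0.4,8,0,0,0,0,0,8,0,0,0,0,0,6,0,0,0,0,0,3,0,0,0,0,0,3,0,0,0,0,0,2,0,0,0]
}}

```text
clock: 11.6
tcp_pos: [0.4939, 0.2629, 0.1557]
eef_rot: [-0.0, 0.939, 0.343, -0.0]
wrist_force: [-0.3, 0.3, -0.7]
grip_width: 0.26
grasp_force: 59.0
```

Emit:
{"op": "arm_command", "data": {
  "plan": [0,0,2,0,0,0,0,0,2,0,0,0,0,0,0,0,0,0]
}}

```text
clock: 11.9
tcp_pos: [0.494, 0.2633, 0.1521]
eef_rot: [-0.0, 0.939, 0.343, 0.0]
wrist_force: [-0.0, 1.1, -0.7]
grip_width: 0.252
grasp_force: 59.0
```

Emit:
{"op": "arm_command", "data": {
  "plan": [0,0,2,0,0,0,0,0,2,0,0,0,0,0,1,0,0,0,0,0,0,0,0,0]
}}

```text
clock: 12.3
tcp_pos: [0.4938, 0.264, 0.1474]
eef_rot: [-0.001, 0.939, 0.344, 0.0]
wrist_force: [-2.6, 4.8, 2.7]
grip_width: 0.257
grasp_force: 59.5
```

Emit:
{"op": "arm_command", "data": {
  "plan": [0,0,2,0,0,0,0,0,2,0,0,0,0,0,0,0,0,0]
}}

```text
clock: 12.6
tcp_pos: [0.4937, 0.264, 0.1431]
eef_rot: [-0.001, 0.939, 0.344, 0.0]
wrist_force: [-1.8, 5.3, 1.7]
grip_width: 0.258
grasp_force: 59.3
```

Emit:
{"op": "arm_command", "data": {
  "plan": [0.5,-1.0,0,0,0,0,0,0,2,0,0,0,0,0,2,0,0,0,0,0,2,0,0,0,0,0,2,0,0,0,0,0,2,0,0,0,0,0,0,0,0,0]
}}

```text
clock: 13.3
tcp_pos: [0.4936, 0.2641, 0.1325]
eef_rot: [-0.0, 0.939, 0.343, -0.0]
wrist_force: [-2.6, 4.3, -0.7]
grip_width: 0.255
grasp_force: 59.2
```

Emit:
{"op": "arm_command", "data": {
  "plan": [0,0,2,0,0,0,0,0,2,0,0,0,0,0,2,0,0,0,0,0,2,0,0,0,0,0,0,0,0,0]
}}

```text
clock: 13.8
tcp_pos: [0.4936, 0.2641, 0.1247]
eef_rot: [-0.0, 0.939, 0.343, -0.0]
wrist_force: [-3.4, 4.1, 0.4]
grip_width: 0.259
grasp_force: 59.3
```

Emit:
{"op": "arm_command", "data": {
  "plan": [0,-0.6,1,0,0,0,0,0,1,0,0,0,0,0,1,0,0,0,0,0,0,0,0,0]
}}

```text
clock: 14.2
tcp_pos: [0.4935, 0.2641, 0.1218]
eef_rot: [0.0, 0.939, 0.343, 0.0]
wrist_force: [-0.7, 1.3, 1.0]
grip_width: 0.254
grasp_force: 59.3
```

Emit:
{"op": "arm_command", "data": {
  "plan": [0,0,1,0,0,0,0,0,1,0,0,0,0,0,1,0,0,0,0,0,0,0,0,0]
}}

```text
clock: 14.6
tcp_pos: [0.4934, 0.2641, 0.1188]
eef_rot: [0.0, 0.939, 0.343, -0.0]
wrist_force: [-0.7, 0.9, -0.4]
grip_width: 0.254
grasp_force: 59.2
```

Emit:
{"op": "arm_command", "data": {
  "plan": [0,0,1,0,0,0,0,0,1,0,0,0,0,0,1,0,0,0,0,0,0,0,0,0]
}}

```text
clock: 15.0
tcp_pos: [0.4933, 0.2642, 0.1157]
eef_rot: [0.0, 0.939, 0.343, -0.0]
wrist_force: [-0.2, 0.8, -0.7]
grip_width: 0.254
grasp_force: 59.1
```

Emit:
{"op": "arm_command", "data": {
  "plan": [0,0,1,0,0,0,0,0,1,0,0,0,0,0,0,0,0,0,0,0,0,0,0,0]
}}

```text
clock: 15.4
tcp_pos: [0.4932, 0.2642, 0.1137]
eef_rot: [0.0, 0.939, 0.343, -0.0]
wrist_force: [-1.0, 0.4, -1.3]
grip_width: 0.255
grasp_force: 59.0
```

Emit:
{"op": "arm_command", "data": {
  "plan": [0,0,1,0,0,0,0,0,1,0,0,0,0,0,0,0,0,0,0,0,0,0,0,0]
}}

```text
clock: 15.8
tcp_pos: [0.4932, 0.2642, 0.1118]
eef_rot: [0.0, 0.939, 0.343, -0.0]
wrist_force: [-0.3, -0.7, -1.0]
grip_width: 0.259
grasp_force: 59.0
```

Emit:
{"op": "arm_command", "data": {
  "plan": [0,0,1,0,0,0,0,0,1,0,0,0,0,0,0,0,0,0]
}}

```text
clock: 16.1
tcp_pos: [0.4932, 0.2643, 0.1098]
eef_rot: [0.0, 0.939, 0.343, -0.0]
wrist_force: [-1.4, -1.5, -0.6]
grip_width: 0.255
grasp_force: 59.1
```

Emit:
{"op": "arm_command", "data": {
  "plan": [0,0,1,0,0,0,0,0,0,0,0,0]
}}

```text
clock: 16.3
tcp_pos: [0.4932, 0.2643, 0.1088]
eef_rot: [0.0, 0.939, 0.343, -0.0]
wrist_force: [-2.2, -0.3, -1.5]
grip_width: 0.258
grasp_force: 59.1
```

Run:
```python
from fit import *
s=ctrl.get_state();p=s["tcp_pos"];print(p.round(4),s["wrist_force"].round(2))
I=avg("scene",4);u0,v0=120,225;s=9
a=cv2.resize(np.clip(I[v0:v0+66,u0:u0+88],0,255).astype(np.uint8),(88*s,66*s),interpolation=cv2.INTER_CUBIC)
t=np.linspace(0,6.283,50)
def dr(X,col): cv2.polylines(a,[((proj("scene",X)-[u0,v0]+.5)*s).round().astype(np.int32)],True,col,1)
for z,c in((.11,(0,0,255)),(.1,(255,0,255))):dr(np.c_[.4934+.01*np.cos(t),.264+.01*np.sin(t),0*t+z],c)
cv2.imwrite("pics/h3.png",a)
```

```text
[0.4932 0.2643 0.1088] [-2.21 -0.3  -1.46]
```

View pics/h3.png

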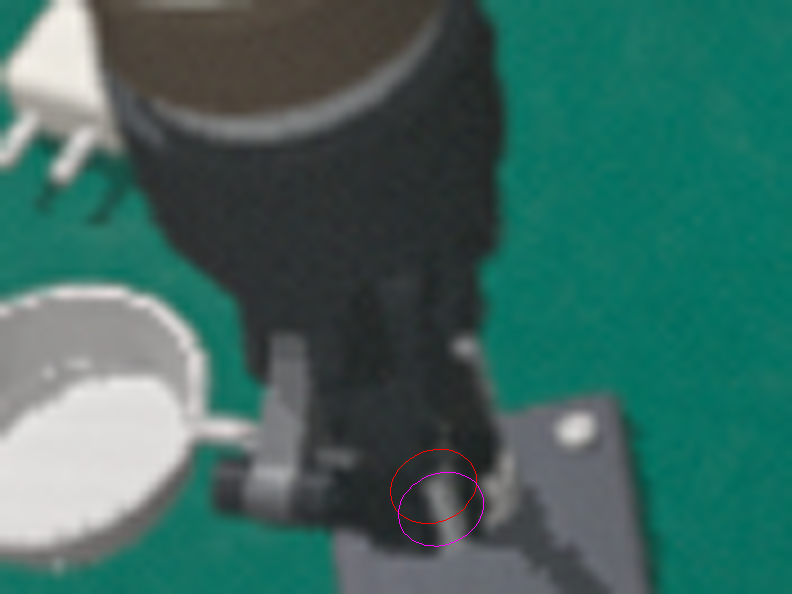

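The prong is hidden inside the block and gripper, so the scoop is on it. The collar is hidden too, so I'll keep feeling downward.

Emit:
{"op": "arm_command", "data": {
  "plan": [0,0,1,0,0,0,0,0,0,0,0,0]
}}

```text
clock: 16.7
tcp_pos: [0.4933, 0.2643, 0.108]
eef_rot: [0.0, 0.939, 0.343, -0.0]
wrist_force: [-0.9, -1.1, -1.7]
grip_width: 0.255
grasp_force: 59.1
```

Emit:
{"op": "arm_command", "data": {
  "plan": [0,0,0.7,0,0,0,0,0,0,0,0,0]
}}

```text
clock: 16.9
tcp_pos: [0.4934, 0.2644, 0.1078]
eef_rot: [-0.0, 0.939, 0.343, 0.0]
wrist_force: [-2.5, -1.8, 1.9]
grip_width: 0.252
grasp_force: 59.4
```

Emit:
{"op": "arm_command", "data": {
  "plan": [0,0,0.6,0,0,0,0,0,0,0,0,0]
}}

```text
clock: 17.1
tcp_pos: [0.4934, 0.2644, 0.1077]
eef_rot: [-0.0, 0.939, 0.343, 0.0]
wrist_force: [-2.4, -3.2, 5.8]
grip_width: 0.254
grasp_force: 59.8
```

Contact is felt: z stopped at 0.1077 and the force rose to about 7 N. Releasing and retreating.

Emit:
{"op": "arm_command", "data": {
  "plan": [0,0,0,0,0,0,0,0,0,0,0,0,0,0,0,0,0,0,0,0,0,0,0,0],
  "gripper": -0.1
}}

```text
clock: 17.5
tcp_pos: [0.4936, 0.2646, 0.1067]
eef_rot: [-0.0, 0.939, 0.343, 0.0]
wrist_force: [-0.5, 0.1, 1.0]
grip_width: 0.45
grasp_force: 0.0
```

Emit:
{"op": "arm_command", "data": {
  "plan": [0,0,-5,0,0,0,0,0,-15,0,0,0,0,0,-25,0,0,0,0,0,-30,0,0,0,0,0,-15,0,0,0,0,0,0,0,0,0]
}}

```text
clock: 18.1
tcp_pos: [0.4951, 0.2653, 0.2]
eef_rot: [-0.0, 0.939, 0.343, 0.003]
wrist_force: [-0.6, 0.4, -0.3]
grip_width: 0.451
grasp_force: 0.0
```

Run:
```python
from fit import *
from go import delta
delta(.4862,-.0245,.19,.2)
for c in("top","scene"): I=avg(c,4);np.save(f"b_{c}.npy",I)
for x0 in([.4934,.264,.7],): print("large scene",fit_block("scene",I,x0,.1044))
for n,x0 in dict(medium=[.486,-.0245,.2],small=[.453,-.2137,-.19]).items(): print(n,fit_block("scene",I,x0),fit_block("top",np.load("b_top.npy"),x0))
```

```text
clock 18.1 tcp [0.4951 0.2653 0.2   ] yaw 0.7008 F [-0.64  0.44 -0.34] M [ 0.049 -0.029 -0.005] grip 0.451 0.0
shift mm (no turn yet) [-193.78  215.77    9.04] turn [-3.000e-04 -6.700e-03  5.008e-01]
large scene (array([0.4941, 0.2636, 0.8204]), np.float64(83.29))
medium (array([ 0.4869, -0.025 ,  0.2643]), np.float64(15.41)) (array([ 0.4855, -0.0243,  0.2492]), np.float64(6.28))
small (array([ 0.4539, -0.2141, -0.1278]), np.float64(13.37)) (array([ 0.4522, -0.2134, -0.1873]), np.float64(5.75))
```

Emit:
{"op": "arm_command", "data": {
  "plan": [-19.4,21.6,1,0,0,0,-19.4,21.6,1,0,0,0,-19.4,21.6,1,0,0,0,-19.4,21.6,1,0,0,0,-19.4,21.6,1,0,0,0,-19.4,21.6,1,0,0,0,-19.4,21.6,1,0,0,0,-19.4,21.6,1,0,0,0,-19.4,21.6,1,0,0,0,-19.2,21.4,1,0,0,0,0,0,0,0,0,0.123,0,0,0,0,0,0.123,0,0,0,0,0,0.122,0,0,0,0,0,0.122,0,0,30,0,0,0,0,0,40,0,0,0,0,0,40,0,0,0,0,0,20,0,0,0,0,0,0,0,0,0],
  "gripper": 0.3
}}

```text
clock: 20.4
tcp_pos: [0.4809, -0.0253, 0.0533]
eef_rot: [-0.001, 0.994, 0.105, -0.004]
wrist_force: [-0.1, -0.7, 0.5]
grip_width: 0.654
grasp_force: 0.0
```

```bash
python3 go.py .4862 -.0246 .003 .21
```

```text
clock 20.4 tcp [ 0.4809 -0.0253  0.0533] yaw 0.2108 F [-0.15 -0.69  0.45] M [-0.018  0.022  0.062] grip 0.654 0.0
shift mm (no turn yet) [ 5.67  0.52 50.26] turn [-0.0022  0.0077  0.0008]
```

Emit:
{"op": "arm_command", "data": {
  "plan": [5.3,0.5,10,-0.0022,0.0077,0,0,0,15,0,0,0,0,0,0,0,0,0]
}}

```text
clock: 20.7
tcp_pos: [0.4893, -0.0248, 0.0315]
eef_rot: [0.0, 0.994, 0.105, 0.003]
wrist_force: [-0.1, 0.6, -0.1]
grip_width: 0.652
grasp_force: 0.0
```

```bash
python3 go.py .4862 -.0246 .0025 .21
```

```text
clock 20.7 tcp [ 0.4893 -0.0248  0.0315] yaw 0.2108 F [-0.07  0.6  -0.07] M [ 0.052  0.043 -0.037] grip 0.652 0.0
shift mm (no turn yet) [-3.22 -0.92 28.96] turn [ 0.0017 -0.0064  0.0008]
```

Emit:
{"op": "arm_command", "data": {
  "plan": [-3.0,-0.7,10,0.0017,-0.0064,0,0,0,10,0,0,0,0,0,0,0,0,0,0,0,0,0,0,0,0,0,0,0,0,0]
}}

```text
clock: 21.2
tcp_pos: [0.4871, -0.0248, 0.012]
eef_rot: [0.0, 0.994, 0.105, 0.001]
wrist_force: [0.3, 0.2, 0.6]
grip_width: 0.652
grasp_force: 0.0
```

```bash
python3 go.py .4862 -.0246 .0025 .21
```

```text
clock 21.2 tcp [ 0.4871 -0.0248  0.012 ] yaw 0.2108 F [0.26 0.22 0.62] M [-0.024 -0.058  0.015] grip 0.652 0.0
shift mm (no turn yet) [-0.89 -0.43  9.51] turn [ 0.0005 -0.002   0.0008]
```

Emit:
{"op": "arm_command", "data": {
  "plan": [-0.8,-0.4,4,0.0005,-0.002,0,0,0,3.5,0,0,0,0,0,2,0,0,0,0,0,0,0,0,0,0,0,0,0,0,0]
}}

```text
clock: 21.7
tcp_pos: [0.4859, -0.0246, 0.0021]
eef_rot: [-0.0, 0.994, 0.105, -0.0]
wrist_force: [0.5, -0.3, -0.3]
grip_width: 0.652
grasp_force: 0.0
```

Emit:
{"op": "arm_command", "data": {
  "plan": [0,0,0,0,0,0,0,0,0,0,0,0,0,0,0,0,0,0,0,0,0,0,0,0,0,0,0,0,0,0,0,0,0,0,0,0],
  "gripper": -1
}}

```text
clock: 22.3
tcp_pos: [0.4863, -0.0245, 0.0026]
eef_rot: [-0.0, 0.994, 0.105, 0.0]
wrist_force: [-0.8, 0.1, 4.8]
grip_width: 0.257
grasp_force: 59.3
```

```bash
python3 go.py .4934 .2642 .19 .7
```

```text
clock 22.3 tcp [ 0.4863 -0.0245  0.0026] yaw 0.2108 F [-0.8  0.1  4.8] M [0.174 0.262 0.096] grip 0.257 59.3
shift mm (no turn yet) [  67.43 -280.85 -187.34] turn [-0.000e+00 -2.000e-04 -4.892e-01]
```

Emit:
{"op": "arm_command", "data": {
  "plan": [0,0,-10,0,0,0,0,0,-30,0,0,0,0,0,-40,0,0,0,0,0,-40,0,0,-0.122,0,0,-40,0,0,-0.122,0,0,-30,0,0,-0.122,0,0,0,0,0,-0.123,15,-17,0,0,0,0,20,-22.6,0,0,0,0,20,-22.6,0,0,0,0,20,-22.6,0,0,0,0,20,-22.6,0,0,0,0,20,-22.6,0,0,0,0,20,-22.6,0,0,0,0,20,-22.6,0,0,0,0,20,-22.6,0,0,0,0,16.4,-18.5,0,0,0,0,0,0,0,0,0,0,0,0,0,0,0,0,0,0,0,0,0,0,0,0,0,0,0,0]
}}

```text
$.plan: bad value
```

Run:
```python
from fit import *
from go import delta
delta(.4934,.2642,.156,.7)
I=avg("scene",4);p=ctrl.get_state()["tcp_pos"]
u0,v0=110,205;s=9
a=cv2.resize(np.clip(I[v0:v0+66,u0:u0+88],0,255).astype(np.uint8),(88*s,66*s),interpolation=cv2.INTER_CUBIC)
t=np.linspace(0,6.283,50);yaw=.7
def dr(X,col): cv2.polylines(a,[((proj("scene",X)-[u0,v0]+.5)*s).round().astype(np.int32)],True,col,1)
for q,z,r in((p,p[2]-.0026,.0285),([.4934,.2642],.1044,.036)):
  dr(np.c_[q[0]+.09*np.cos(yaw)+r*np.cos(t),q[1]+.09*np.sin(yaw)+r*np.sin(t),0*t+z+.022],(0,0,255))
x,y=.4934,.2642
dr(np.c_[x+.005*np.cos(t),y+.005*np.sin(t),0*t+.147],(0,255,255))
for z in(.1044,.1144): dr(np.array([[x+np.cos(yaw)*i-np.sin(yaw)*j,y+np.sin(yaw)*i+np.cos(yaw)*j,z] for i,j in((-.012,-.012),(.012,-.012),(.012,.012),(-.012,.012))]),(255,0,255))
cv2.imwrite("pics/m1.png",a)
```

```text
clock 22.3 tcp [ 0.4863 -0.0245  0.0026] yaw 0.2108 F [-0.8  0.1  4.8] M [0.174 0.262 0.096] grip 0.257 59.3
shift mm (no turn yet) [  67.42 -280.85 -153.34] turn [-0.000e+00 -2.000e-04 -4.892e-01]
```

View pics/m1.png

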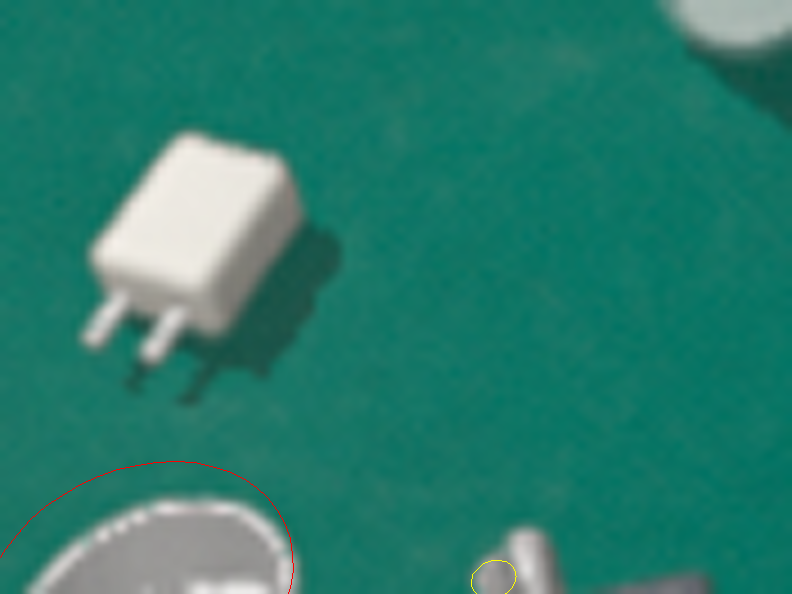

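The plan was refused because it had 21 rows, so nothing moved. The picture shows the hung large bowl's rim top at (200,497), about 35 px below the prediction, so it has drooped or yawed a little. I'll fit that numerically from both cameras while the view is clear.

```bash
cat > tilt.py <<'E'
from fit import *
t=np.linspace(0,6.283,40)
def sil(c,x,y,z,yaw,pitch,r,off,shape,S=4):
    ring=lambda rr,h:np.c_[.09+rr*np.cos(t),rr*np.sin(t),0*t+h]
    f=lambda q:np.round((proj(c,(q@np.array([[np.cos(pitch),0,-np.sin(pitch)],[0,1,0],[np.sin(pitch),0,np.cos(pitch)]]))@np.array([[np.cos(yaw),np.sin(yaw),0],[-np.sin(yaw),np.cos(yaw),0],[0,0,1]])+[x,y,z])-off+.5)*S*16).astype(np.int32)
    m=np.zeros((shape[0]*S,shape[1]*S),np.float32)
    cv2.fillConvexPoly(m,cv2.convexHull(f(np.r_[ring(r,.022),ring(r*.75,0)])),1,shift=4)
    return cv2.resize(m,shape[::-1],interpolation=cv2.INTER_AREA)
def fit_tilt(name,r,x,y,z,yaw0):
    data=[]
    for c in("scene","top"):
        viewer.grab_frame(c);k=viewer.cut_out(c,name)
        cen=proj(c,[[x+.09*np.cos(yaw0),y+.09*np.sin(yaw0),z+.011]])[0].astype(int)
        k=[d for d in k if np.hypot(*(np.array(d["at"])*[512,384]-cen))<30]
        if not k: print(c,"none");continue
        off=cen-22;M=k[0]["pixels"][off[1]:off[1]+44,off[0]:off[0]+44].astype(np.uint8)
        M=cv2.morphologyEx(M,cv2.MORPH_OPEN,np.ones((6,6),np.uint8)).astype(float)
        data.append((c,off,M));print(c,round(k[0]["score"],2),M.sum())
    for D in(data,*[[d] for d in data]):
        F=lambda p:sum(((sil(c,x,y,z,p[0],p[1],r,off,M.shape)-M)**2).sum() for c,off,M in D)
        b=min((minimize(F,[y0,p0],method="Nelder-Mead",options=dict(initial_simplex=[[y0,p0],[y0+.1,p0],[y0,p0+.1]])) for y0 in(yaw0,yaw0+.2) for p0 in(0,.1)),key=lambda b:b.fun)
        print([d[0] for d in D],"yaw,pitch(down)",b.x.round(3),round(b.fun,1))
E
python3 -c "
from tilt import *
fit_tilt('scoop_large',.036,.4934,.2642,.1044,.7)"
```

```text
scene 0.66 788.0
top 0.74 389.0
['scene', 'top'] yaw,pitch(down) [0.692 0.242] 82.3
['scene'] yaw,pitch(down) [0.689 0.237] 32.4
['top'] yaw,pitch(down) [0.721 0.335] 13.8
```

```bash
cat >> tilt.py <<'E'
def fit_z(name,r,x,y,z,yaw0,save=None):
    D=[]
    for c in("scene","top"):
        I=viewer.grab_frame(c);k=viewer.cut_out(c,name)
        cen=proj(c,[[x+.09*np.cos(yaw0),y+.09*np.sin(yaw0),z+.011]])[0].astype(int)
        k=[d for d in k if np.hypot(*(np.array(d["at"])*[512,384]-cen))<30]
        if not k: continue
        off=cen-22;M=k[0]["pixels"][off[1]:off[1]+44,off[0]:off[0]+44].astype(np.uint8)
        D.append((c,off,cv2.morphologyEx(M,cv2.MORPH_OPEN,np.ones((6,6),np.uint8)).astype(float)))
    for p0 in(0,.1,.2):
        F=lambda p:sum(((sil(c,x,y,p[1],p[0],p0,r,off,M.shape)-M)**2).sum() for c,off,M in D)
        b=minimize(F,[yaw0,z],method="Nelder-Mead",options=dict(initial_simplex=[[yaw0,z],[yaw0+.1,z],[yaw0,z-.01]]))
        print("pitch",p0,"yaw,z",b.x.round(4),round(b.fun,1))
E
python3 - <<'E'
from tilt import *
fit_z('scoop_large',.036,.4934,.2642,.1044,.7)
# sanity: small scoop on the bench, same method
fit_z('scoop_small',.021,.453,-.2137,.0,-.19)
I=avg("scene",3);p=proj("scene",[[.4934,.264,.11]])[0].astype(int)
a=cv2.resize(np.clip(I[255:310,110:190],0,255).astype(np.uint8),(800,550),interpolation=cv2.INTER_CUBIC)
x,y,yaw=.4934,.2642,.7
def dr(X,col): cv2.polylines(a,[((proj("scene",X)-[110,255]+.5)*10).round().astype(np.int32)],True,col,1)
for z in(.1044,.1144): dr(np.array([[x+np.cos(yaw)*i-np.sin(yaw)*j,y+np.sin(yaw)*i+np.cos(yaw)*j,z] for i,j in((-.012,-.012),(.012,-.012),(.012,.012),(-.012,.012))]),(255,0,255))
dr(np.c_[x+.01*np.cos(t),y+.01*np.sin(t),0*t+.1044],(0,255,255))
cv2.imwrite("pics/hung.png",a)
E
```

```text
pitch 0 yaw,z [0.7081 0.0831] 73.0
pitch 0.1 yaw,z [0.6904 0.0891] 80.5
pitch 0.2 yaw,z [0.688 0.099] 83.3
pitch 0 yaw,z [-0.2455 -0.0078] 79.1
pitch 0.1 yaw,z [-0.2511  0.0012] 76.9
pitch 0.2 yaw,z [-0.2525  0.0116] 74.2
```

View pics/hung.png

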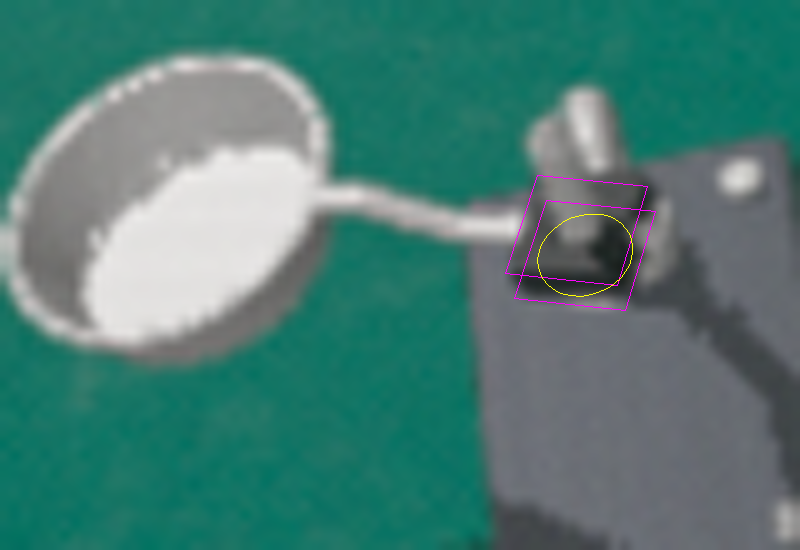

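The block sits where expected on the collar (magenta outline at (580,240)), and the handle and bowl droop slightly within the hole's clearance of about 0.1 rad. That is acceptable. Next, carry the medium scoop.

Emit:
{"op": "arm_command", "data": {
  "plan": [0,0,-10,0,0,0,0,0,-30,0,0,0,0,0,-40,0,0,0,0,0,-40,0,0,-0.122,0,0,-40,0,0,-0.122,0,0,-30,0,0,-0.122,0,0,0,0,0,-0.123,15,-17,0,0,0,0,20,-22.6,0,0,0,0,20,-22.6,0,0,0,0,20,-22.6,0,0,0,0,20,-22.6,0,0,0,0,20,-22.6,0,0,0,0,20,-22.6,0,0,0,0,20,-22.6,0,0,0,0,20,-22.6,0,0,0,0,16.4,-18.5,0,0,0,0,0,0,0,0,0,0,0,0,0,0,0,0,0,0,0,0,0,0]
}}

```text
clock: 25.25
tcp_pos: [0.4929, 0.2632, 0.1921]
eef_rot: [0.0, 0.94, 0.342, -0.001]
wrist_force: [-0.6, -0.2, -0.9]
grip_width: 0.259
grasp_force: 59.0
```

```bash
python3 go.py .4934 .2642 .162 .7
```

```text
clock 25.25 tcp [0.4929 0.2632 0.1921] yaw 0.6991 F [-0.56 -0.24 -0.88] M [-0.066  0.092 -0.013] grip 0.259 59.0
shift mm (no turn yet) [ 1.03 -0.42 30.06] turn [-0.0002  0.0015 -0.0009]
```

Emit:
{"op": "arm_command", "data": {
  "plan": [1.0,-0.4,10,0,0.0015,0,0,0,10,0,0,0,0,0,8,0,0,0,0,0,2,0,0,0,0,0,2,0,0,0,0,0,2,0,0,0,0,0,0,0,0,0]
}}

```text
clock: 25.95
tcp_pos: [0.4937, 0.2652, 0.1582]
eef_rot: [-0.0, 0.939, 0.343, 0.0]
wrist_force: [0.2, 0.5, -0.7]
grip_width: 0.259
grasp_force: 59.0
```

Emit:
{"op": "arm_command", "data": {
  "plan": [0,0,2,0,0,0,0,0,2,0,0,0,0,0,0,0,0,0]
}}

```text
clock: 26.25
tcp_pos: [0.4935, 0.2651, 0.1539]
eef_rot: [-0.0, 0.939, 0.343, 0.0]
wrist_force: [-1.0, 0.7, -1.1]
grip_width: 0.257
grasp_force: 59.0
```

Emit:
{"op": "arm_command", "data": {
  "plan": [0,0,2,0,0,0,0,0,2,0,0,0,0,0,0,0,0,0]
}}

```text
clock: 26.55
tcp_pos: [0.4931, 0.2646, 0.15]
eef_rot: [-0.0, 0.939, 0.343, -0.0]
wrist_force: [-3.0, -2.6, 1.5]
grip_width: 0.256
grasp_force: 59.2
```

Emit:
{"op": "arm_command", "data": {
  "plan": [-0.9,0,0.5,0,0,0,0,0,2,0,0,0,0,0,2,0,0,0,0,0,0,0,0,0]
}}

```text
clock: 26.95
tcp_pos: [0.4925, 0.2642, 0.1449]
eef_rot: [-0.0, 0.939, 0.343, -0.0]
wrist_force: [-2.8, -2.1, -0.6]
grip_width: 0.259
grasp_force: 59.0
```

Emit:
{"op": "arm_command", "data": {
  "plan": [0,0,2,0,0,0,0,0,2,0,0,0,0,0,0,0,0,0]
}}

```text
clock: 27.25
tcp_pos: [0.4925, 0.2642, 0.1408]
eef_rot: [-0.0, 0.939, 0.343, -0.0]
wrist_force: [-2.7, -2.8, -0.2]
grip_width: 0.257
grasp_force: 58.9
```

Emit:
{"op": "arm_command", "data": {
  "plan": [-0.6,0,1,0,0,0,0,0,2,0,0,0,0,0,2,0,0,0,0,0,2,0,0,0,0,0,0,0,0,0]
}}

```text
clock: 27.75
tcp_pos: [0.4925, 0.2642, 0.1341]
eef_rot: [-0.0, 0.939, 0.343, 0.0]
wrist_force: [-2.4, -2.4, -2.1]
grip_width: 0.258
grasp_force: 58.9
```

Emit:
{"op": "arm_command", "data": {
  "plan": [0,0,2,0,0,0,0,0,2,0,0,0,0,0,2,0,0,0,0,0,0,0,0,0]
}}

```text
clock: 28.15
tcp_pos: [0.4925, 0.2642, 0.1281]
eef_rot: [-0.0, 0.939, 0.343, 0.0]
wrist_force: [-2.7, -2.1, -1.4]
grip_width: 0.253
grasp_force: 58.9
```

Emit:
{"op": "arm_command", "data": {
  "plan": [0,0,1,0,0,0,0,0,1,0,0,0,0,0,1,0,0,0,0,0,0,0,0,0]
}}

```text
clock: 28.55
tcp_pos: [0.4925, 0.2642, 0.1255]
eef_rot: [-0.0, 0.939, 0.343, 0.0]
wrist_force: [-2.8, -1.4, -0.4]
grip_width: 0.259
grasp_force: 59.1
```

Emit:
{"op": "arm_command", "data": {
  "plan": [0,0,1,0,0,0,0,0,1,0,0,0,0,0,0,0,0,0]
}}

```text
clock: 28.85
tcp_pos: [0.4926, 0.2642, 0.1235]
eef_rot: [-0.0, 0.939, 0.343, 0.0]
wrist_force: [-1.7, -3.5, 0.9]
grip_width: 0.255
grasp_force: 59.1
```

Emit:
{"op": "arm_command", "data": {
  "plan": [0,0,1,0,0,0,0,0,1,0,0,0,0,0,0,0,0,0]
}}

```text
clock: 29.15
tcp_pos: [0.4925, 0.2642, 0.1214]
eef_rot: [-0.0, 0.939, 0.343, 0.0]
wrist_force: [-2.7, -2.8, -1.3]
grip_width: 0.263
grasp_force: 59.1
```

Emit:
{"op": "arm_command", "data": {
  "plan": [0,0,1,0,0,0,0,0,0.8,0,0,0,0,0,0,0,0,0]
}}

```text
clock: 29.45
tcp_pos: [0.4926, 0.2642, 0.12]
eef_rot: [-0.0, 0.939, 0.343, 0.0]
wrist_force: [-3.2, -3.3, 2.6]
grip_width: 0.257
grasp_force: 59.3
```

Emit:
{"op": "arm_command", "data": {
  "plan": [0,0,0.7,0,0,0,0,0,0,0,0,0]
}}

```text
clock: 29.65
tcp_pos: [0.4925, 0.2641, 0.1196]
eef_rot: [-0.0, 0.939, 0.343, 0.001]
wrist_force: [-3.9, -4.1, 4.3]
grip_width: 0.253
grasp_force: 59.5
```

Emit:
{"op": "arm_command", "data": {
  "plan": [0,0,0.7,0,0,0,0,0,0,0,0,0]
}}

```text
clock: 29.85
tcp_pos: [0.4925, 0.2641, 0.119]
eef_rot: [-0.0, 0.939, 0.343, 0.001]
wrist_force: [-3.8, -4.3, 4.3]
grip_width: 0.255
grasp_force: 59.6
```

Emit:
{"op": "arm_command", "data": {
  "plan": [0,0,0.7,0,0,0,0,0,0,0,0,0]
}}

```text
clock: 30.05
tcp_pos: [0.4925, 0.2641, 0.1182]
eef_rot: [-0.0, 0.939, 0.343, 0.001]
wrist_force: [-3.6, -3.9, 4.5]
grip_width: 0.257
grasp_force: 59.5
```

Emit:
{"op": "arm_command", "data": {
  "plan": [0,0,0.6,0,0,0,0,0,0,0,0,0]
}}

```text
clock: 30.25
tcp_pos: [0.4925, 0.2641, 0.1176]
eef_rot: [-0.0, 0.939, 0.343, 0.001]
wrist_force: [-4.2, -3.3, 5.1]
grip_width: 0.254
grasp_force: 59.5
```

Emit:
{"op": "arm_command", "data": {
  "plan": [0,0,0.5,0,0,0,0,0,0,0,0,0]
}}

```text
clock: 30.45
tcp_pos: [0.4925, 0.2641, 0.1172]
eef_rot: [-0.0, 0.939, 0.343, 0.001]
wrist_force: [-4.7, -5.3, 3.9]
grip_width: 0.255
grasp_force: 59.6
```

Emit:
{"op": "arm_command", "data": {
  "plan": [0,0,0.5,0,0,0,0,0,0,0,0,0]
}}

```text
clock: 30.65
tcp_pos: [0.4925, 0.2641, 0.117]
eef_rot: [-0.0, 0.939, 0.343, 0.001]
wrist_force: [-5.0, -3.3, 6.4]
grip_width: 0.26
grasp_force: 59.8
```

Emit:
{"op": "arm_command", "data": {
  "plan": [0,0,0.5,0,0,0,0,0,0,0,0,0]
}}

```text
clock: 30.85
tcp_pos: [0.4925, 0.2641, 0.117]
eef_rot: [-0.0, 0.939, 0.343, 0.001]
wrist_force: [-5.6, -3.7, 8.8]
grip_width: 0.257
grasp_force: 60.0
```

The block stopped hard at 0.1170, exactly where I expected it. Release and go to the small scoop.

Emit:
{"op": "arm_command", "data": {
  "plan": [0,0,0,0,0,0,0,0,0,0,0,0,0,0,0,0,0,0,0,0,0,0,0,0],
  "gripper": -0.1
}}

```text
clock: 31.25
tcp_pos: [0.493, 0.2647, 0.1157]
eef_rot: [-0.001, 0.939, 0.343, 0.001]
wrist_force: [-0.8, 0.5, 0.5]
grip_width: 0.444
grasp_force: 0.0
```

Emit:
{"op": "arm_command", "data": {
  "plan": [0,0,-5,0,0,0,0,0,-15,0,0,0,0,0,-25,0,0,0,0,0,-25,0,0,0,0,0,-10,0,0,0,0,0,0,0,0,0]
}}

```text
clock: 31.85
tcp_pos: [0.4937, 0.2648, 0.1975]
eef_rot: [-0.001, 0.939, 0.343, 0.002]
wrist_force: [0.1, -0.5, -0.8]
grip_width: 0.454
grasp_force: 0.0
```

```bash
python3 go.py .4528 -.2137 .19 -.195
```

```text
clock 31.85 tcp [0.4937 0.2648 0.1975] yaw 0.6998 F [ 0.05 -0.54 -0.77] M [-0.008 -0.028 -0.017] grip 0.454 0.0
shift mm (no turn yet) [-339.47  339.69    5.93] turn [-0.0019 -0.005   0.8948]
```

Emit:
{"op": "arm_command", "data": {
  "plan": [-15,15,0,0,0,0,-25,25,0,0,0,0,-25,25,0,0,0,0,-25,25,0,0,0,0,-25,25,0,0,0,0,-25,25,0,0,0,0,-25,25,0,0,0,0,-25,25,0,0,0,0,-25,25,0,0,0,0,-25,25,0,0,0,0,-25,25,0,0,0,0,-25,25,0,0,0,0,-25,25,0,0,0,0,-24.3,24.5,0,0,0,0,0,0,0,0,0,0.149,0,0,0,0,0,0.149,0,0,0,0,0,0.149,0,0,0,0,0,0.149,0,0,0,0,0,0.149,0,0,0,0,0,0.149],
  "gripper": 0.3
}}

```text
clock: 33.85
tcp_pos: [0.4508, -0.2137, 0.1935]
eef_rot: [-0.001, 0.995, -0.1, -0.001]
wrist_force: [0.7, -0.0, 0.3]
grip_width: 0.651
grasp_force: 0.0
```

Emit:
{"op": "arm_command", "data": {
  "plan": [0,0,30,0,0,0,0,0,40,0,0,0,0,0,40,0,0,0,0,0,30,0,0,0,0,0,15,0,0,0,0,0,0,0,0,0,0,0,0,0,0,0,0,0,0,0,0,0]
}}

```text
clock: 34.65
tcp_pos: [0.4525, -0.2143, 0.041]
eef_rot: [-0.0, 0.995, -0.097, 0.001]
wrist_force: [-0.7, 0.1, 0.2]
grip_width: 0.654
grasp_force: 0.0
```

```bash
python3 go.py .453 -.2138 .0025 -.195
```

```text
clock 34.65 tcp [ 0.4525 -0.2143  0.041 ] yaw -0.1942 F [-0.74  0.15  0.21] M [ 0.009 -0.057  0.057] grip 0.654 0.0
shift mm (no turn yet) [ 0.36 -0.57 38.54] turn [-0.0007 -0.002   0.0008]
```

Emit:
{"op": "arm_command", "data": {
  "plan": [0.4,-0.6,12,0,-0.002,0,0,0,12,0,0,0,0,0,8,0,0,0,0,0,4,0,0,0,0,0,2,0,0,0,0,0,0,0,0,0]
}}

```text
clock: 35.25
tcp_pos: [0.452, -0.2133, 0.0019]
eef_rot: [-0.001, 0.995, -0.097, -0.001]
wrist_force: [0.6, -0.6, 0.0]
grip_width: 0.648
grasp_force: 0.0
```

Emit:
{"op": "arm_command", "data": {
  "plan": [0,0,0,0,0,0,0,0,0,0,0,0,0,0,0,0,0,0,0,0,0,0,0,0,0,0,0,0,0,0,0,0,0,0,0,0],
  "gripper": -1
}}

```text
clock: 35.85
tcp_pos: [0.4527, -0.2136, 0.0029]
eef_rot: [-0.0, 0.995, -0.097, -0.0]
wrist_force: [-1.2, 1.1, 5.4]
grip_width: 0.252
grasp_force: 59.3
```

Emit:
{"op": "arm_command", "data": {
  "plan": [0,0,-10,0,0,0,0,0,-30,0,0,0,0,0,-40,0,0,0,0,0,-40,0,0,0,0,0,-40,0,0,-0.1,0,0,-34,0,0,-0.13,0,0,0,0,0,-0.133,0,0,0,0,0,-0.133,0,0,0,0,0,-0.133,0,0,0,0,0,-0.133,0,0,0,0,0,-0.133,0,0,0,0,0,0]
}}

```text
clock: 37.05
tcp_pos: [0.4521, -0.2136, 0.1963]
eef_rot: [-0.001, 0.939, 0.343, -0.001]
wrist_force: [-0.6, 0.1, -1.0]
grip_width: 0.256
grasp_force: 58.9
```

```bash
python3 go.py .4932 .2645 .196 .7
```

```text
clock 37.05 tcp [ 0.4521 -0.2136  0.1963] yaw 0.7005 F [-0.65  0.06 -1.  ] M [-0.007  0.028  0.032] grip 0.256 58.9
shift mm (no turn yet) [ 339.56 -339.01    0.97] turn [-0.0023  0.0005  0.0005]
```

Grasped, with the bottom 2.9 mm below the TCP. Contact is expected at TCP ≈ 0.1273.

Emit:
{"op": "arm_command", "data": {
  "plan": [15,-15,0,0,0,0,25,-25,0,0,0,0,25,-25,0,0,0,0,25,-25,0,0,0,0,25,-25,0,0,0,0,25,-25,0,0,0,0,25,-25,0,0,0,0,25,-25,0,0,0,0,25,-25,0,0,0,0,25,-25,0,0,0,0,25,-25,0,0,0,0,25,-25,0,0,0,0,25,-25,0,0,0,0,15,-15,0,0,0,0,9.6,-9,0,0,0,0,0,0,0,0,0,0,0,0,0,0,0,0,0,0,0,0,0,0,0,0,0,0,0,0]
}}

```text
clock: 38.95
tcp_pos: [0.4935, 0.2632, 0.197]
eef_rot: [-0.001, 0.94, 0.342, -0.001]
wrist_force: [1.5, 0.4, -0.8]
grip_width: 0.256
grasp_force: 58.9
```

```bash
python3 go.py .4932 .2645 .162 .7
```

```text
clock 38.95 tcp [0.4935 0.2632 0.197 ] yaw 0.6988 F [ 1.5   0.42 -0.82] M [0.041 0.045 0.011] grip 0.256 58.9
shift mm (no turn yet) [ 0.62 -1.12 34.97] turn [-0.0017  0.0005 -0.0012]
```

Emit:
{"op": "arm_command", "data": {
  "plan": [0.3,-0.6,10,-0.0017,0,0,0,0,15,0,0,0,0,0,8,0,0,0,0,0,2,0,0,0,0,0,0,0,0,0,0,0,0,0,0,0]
}}

```text
clock: 39.55
tcp_pos: [0.4936, 0.2652, 0.1622]
eef_rot: [-0.0, 0.939, 0.343, 0.0]
wrist_force: [0.9, -0.2, -1.2]
grip_width: 0.255
grasp_force: 58.9
```

```bash
python3 go.py .4932 .2645 .154 .7
```

```text
clock 39.55 tcp [0.4936 0.2652 0.1622] yaw 0.7006 F [ 0.87 -0.22 -1.19] M [ 0.016  0.056 -0.018] grip 0.255 58.9
shift mm (no turn yet) [-0.72  0.27  8.23] turn [-0.     -0.0005  0.0006]
```

Emit:
{"op": "arm_command", "data": {
  "plan": [-0.7,0.3,2,0,0,0,0,0,2,0,0,0,0,0,2,0,0,0,0,0,2,0,0,0,0,0,0,0,0,0]
}}

```text
clock: 40.05
tcp_pos: [0.4927, 0.2643, 0.1534]
eef_rot: [-0.0, 0.939, 0.343, -0.0]
wrist_force: [0.2, -0.3, 0.2]
grip_width: 0.258
grasp_force: 58.9
```

Emit:
{"op": "arm_command", "data": {
  "plan": [0,0,2,0,0,0,0,0,2,0,0,0,0,0,0,0,0,0]
}}

```text
clock: 40.35
tcp_pos: [0.4927, 0.2643, 0.1494]
eef_rot: [-0.0, 0.939, 0.343, -0.001]
wrist_force: [-0.8, -0.3, -0.7]
grip_width: 0.258
grasp_force: 58.9
```

Emit:
{"op": "arm_command", "data": {
  "plan": [0,0,2,0,0,0,0,0,2,0,0,0,0,0,0,0,0,0]
}}

```text
clock: 40.65
tcp_pos: [0.4923, 0.264, 0.1453]
eef_rot: [0.0, 0.939, 0.343, -0.001]
wrist_force: [-1.2, -0.5, -0.7]
grip_width: 0.255
grasp_force: 58.9
```

Emit:
{"op": "arm_command", "data": {
  "plan": [-0.3,0,2,0,0,0,0,0,2,0,0,0,0,0,2,0,0,0,0,0,2,0,0,0,0,0,0,0,0,0]
}}

```text
clock: 41.15
tcp_pos: [0.4923, 0.2639, 0.1371]
eef_rot: [0.0, 0.939, 0.343, -0.001]
wrist_force: [-1.7, -1.3, -0.9]
grip_width: 0.256
grasp_force: 58.9
```

Emit:
{"op": "arm_command", "data": {
  "plan": [0,0,1,0,0,0,0,0,1,0,0,0,0,0,1,0,0,0,0,0,0,0,0,0]
}}

```text
clock: 41.55
tcp_pos: [0.4926, 0.2641, 0.1346]
eef_rot: [-0.0, 0.939, 0.343, -0.0]
wrist_force: [-1.1, -0.8, -0.7]
grip_width: 0.258
grasp_force: 58.9
```

Emit:
{"op": "arm_command", "data": {
  "plan": [0,0,1,0,0,0,0,0,1,0,0,0,0,0,0,0,0,0]
}}

```text
clock: 41.85
tcp_pos: [0.4925, 0.2641, 0.1325]
eef_rot: [0.0, 0.939, 0.343, -0.0]
wrist_force: [-1.8, -1.3, -0.1]
grip_width: 0.259
grasp_force: 58.9
```

Emit:
{"op": "arm_command", "data": {
  "plan": [0,0,0.9,0,0,0,0,0,0.9,0,0,0,0,0,0,0,0,0]
}}

```text
clock: 42.15
tcp_pos: [0.4926, 0.2642, 0.1308]
eef_rot: [-0.0, 0.939, 0.343, -0.0]
wrist_force: [-1.6, -0.8, 0.4]
grip_width: 0.256
grasp_force: 58.9
```

Emit:
{"op": "arm_command", "data": {
  "plan": [0,0,0.7,0,0,0,0,0,0,0,0,0]
}}

```text
clock: 42.35
tcp_pos: [0.4927, 0.2642, 0.1304]
eef_rot: [-0.0, 0.939, 0.343, -0.0]
wrist_force: [-1.4, -1.1, 0.7]
grip_width: 0.257
grasp_force: 59.1
```

Emit:
{"op": "arm_command", "data": {
  "plan": [0,0,0.7,0,0,0,0,0,0,0,0,0]
}}

```text
clock: 42.55
tcp_pos: [0.4927, 0.2642, 0.1301]
eef_rot: [-0.0, 0.939, 0.343, 0.0]
wrist_force: [-2.4, -2.8, 4.3]
grip_width: 0.255
grasp_force: 59.4
```

Emit:
{"op": "arm_command", "data": {
  "plan": [0,0,0.7,0,0,0,0,0,0,0,0,0]
}}

```text
clock: 42.75
tcp_pos: [0.4926, 0.2641, 0.1298]
eef_rot: [-0.0, 0.939, 0.343, 0.0]
wrist_force: [-3.5, -3.4, 6.7]
grip_width: 0.262
grasp_force: 59.8
```

Emit:
{"op": "arm_command", "data": {
  "plan": [0,0,0.4,0,0,0,0,0,0,0,0,0]
}}

```text
clock: 42.95
tcp_pos: [0.4926, 0.2641, 0.1297]
eef_rot: [-0.0, 0.939, 0.343, 0.0]
wrist_force: [-4.5, -2.8, 7.5]
grip_width: 0.257
grasp_force: 59.9
```

Emit:
{"op": "arm_command", "data": {
  "plan": [0,0,0.4,0,0,0,0,0,0,0,0,0]
}}

```text
clock: 43.15
tcp_pos: [0.4926, 0.2641, 0.1294]
eef_rot: [0.0, 0.939, 0.343, 0.0]
wrist_force: [-4.9, -2.9, 9.0]
grip_width: 0.256
grasp_force: 60.0
```

Emit:
{"op": "arm_command", "data": {
  "plan": [0,0,0.4,0,0,0,0,0,0,0,0,0]
}}

```text
clock: 43.35
tcp_pos: [0.4925, 0.264, 0.1291]
eef_rot: [0.0, 0.939, 0.343, 0.0]
wrist_force: [-4.8, -3.2, 9.5]
grip_width: 0.259
grasp_force: 60.1
```

Emit:
{"op": "arm_command", "data": {
  "plan": [0,0,0.4,0,0,0,0,0,0,0,0,0]
}}

```text
clock: 43.55
tcp_pos: [0.4925, 0.2639, 0.1287]
eef_rot: [0.0, 0.939, 0.343, 0.0]
wrist_force: [-5.0, -3.0, 9.8]
grip_width: 0.255
grasp_force: 60.0
```

Emit:
{"op": "arm_command", "data": {
  "plan": [0,0,0.4,0,0,0,0,0,0,0,0,0]
}}

```text
clock: 43.75
tcp_pos: [0.4924, 0.2638, 0.1285]
eef_rot: [0.0, 0.939, 0.343, 0.0]
wrist_force: [-5.1, -3.7, 10.6]
grip_width: 0.257
grasp_force: 60.2
```

Emit:
{"op": "arm_command", "data": {
  "plan": [0,0,0.4,0,0,0,0,0,0,0,0,0]
}}

```text
clock: 43.95
tcp_pos: [0.4924, 0.2637, 0.1281]
eef_rot: [0.0, 0.939, 0.343, 0.0]
wrist_force: [-5.4, -4.6, 10.0]
grip_width: 0.255
grasp_force: 60.2
```

Emit:
{"op": "arm_command", "data": {
  "plan": [0,0,0.4,0,0,0,0,0,0,0,0,0]
}}

```text
clock: 44.15
tcp_pos: [0.4923, 0.2637, 0.128]
eef_rot: [0.0, 0.939, 0.343, 0.0]
wrist_force: [-5.8, -4.8, 13.2]
grip_width: 0.252
grasp_force: 60.4
```

Emit:
{"op": "arm_command", "data": {
  "plan": [0,0,0.4,0,0,0,0,0,0,0,0,0]
}}

```text
clock: 44.35
tcp_pos: [0.4923, 0.2637, 0.1279]
eef_rot: [0.0, 0.939, 0.343, 0.0]
wrist_force: [-7.1, -4.1, 15.2]
grip_width: 0.263
grasp_force: 60.6
```

Emit:
{"op": "arm_command", "data": {
  "plan": [0,0,0.3,0,0,0,0,0,0,0,0,0]
}}

```text
clock: 44.55
tcp_pos: [0.4923, 0.2637, 0.1278]
eef_rot: [0.0, 0.939, 0.343, 0.0]
wrist_force: [-7.7, -5.2, 14.6]
grip_width: 0.253
grasp_force: 60.7
```

It is seated: stopped at 0.1278, with the force levelling off near 15 N, below the collar's 22 N. Release and retreat.

Emit:
{"op": "arm_command", "data": {
  "plan": [0,0,-0.8,0,0,0,0,0,0,0,0,0,0,0,0,0,0,0,0,0,0,0,0,0],
  "gripper": -0.1
}}

```text
clock: 44.95
tcp_pos: [0.4928, 0.2644, 0.1258]
eef_rot: [-0.0, 0.939, 0.343, -0.0]
wrist_force: [1.7, -0.0, -0.4]
grip_width: 0.452
grasp_force: 0.0
```

Emit:
{"op": "arm_command", "data": {
  "plan": [0,0,-5,0,0,0,0,0,-15,0,0,0,0,0,-25,0,0,0,0,0,-25,0,0,0,0,0,-20,0,0,0,-20,20,0,0,0,0,-25,25,0,0,0,0,-25,25,0,0,0,0,-25,25,0,0,0,0,-25,25,0,0,0,0,0,0,0,0,0,0,0,0,0,0,0,0,0,0,0,0,0,0]
}}

```text
clock: 46.25
tcp_pos: [0.4787, 0.0958, 0.2164]
eef_rot: [-0.0, 0.939, 0.344, 0.0]
wrist_force: [-0.2, -0.1, -0.1]
grip_width: 0.45
grasp_force: 0.0
```

Run:
```python
from fit import *
x,y,yaw=.4934,.2642,.7
I=avg("scene",4)
# dark pixels around the stack: rows extents and profile along the projected prong axis
zs=np.arange(.095,.156,.003)
P=proj("scene",np.c_[np.full(len(zs),x-.012*.94),np.full(len(zs),y+.012*.33),zs]) # camera-facing side of blocks
for z,p in zip(zs,P): print(round(z,3),p.round(1),cv2.remap(I.astype(np.float32),np.float32([[p[0]]]),np.float32([[p[1]]]),1)[0,0].round(0))
J=avg("top",4)
for n in("large","medium","small"):
  for c in("scene","top"):
    r=viewer.cut_out(c,f"scoop_{n}_bowl");print(n,c,[(round(d["score"],2),(np.array(d["at"])*[512,384]).round(1).tolist(),int(d["pixels"].sum())) for d in r[:2]])
  print("pred",[proj(c,[[x+.09*np.cos(yaw),y+.09*np.sin(yaw),.12]])[0].round(1).tolist() for c in("scene","top")])
# rims: bright edge -> Hough circles in the top picture
g=cv2.resize(np.clip(J,0,255).astype(np.uint8)[165:205,105:150],None,fx=8,fy=8,interpolation=2);g=cv2.cvtColor(g,6)
h=cv2.HoughCircles(g,cv2.HOUGH_GRADIENT,1,3,param1=60,param2=18,minRadius=45,maxRadius=120)
print(None if h is None else np.c_[h[0][:10,:2]/8+[105,165],h[0][:10,2]/8*3.02].round(1))
```

```text
0.095 [170.2 286.8] [121. 114. 110.]
0.098 [170.  286.1] [125. 119. 115.]
0.101 [169.8 285.3] [139. 135. 134.]
0.104 [169.5 284.6] [118. 117. 117.]
0.107 [169.3 283.8] [77. 77. 75.]
0.11 [169.  283.1] [45. 46. 41.]
0.113 [168.8 282.3] [40. 41. 34.]
0.116 [168.5 281.6] [39. 40. 32.]
0.119 [168.2 280.8] [38. 40. 31.]
0.122 [168. 280.] [38. 39. 32.]
0.125 [167.7 279.2] [39. 40. 33.]
0.128 [167.5 278.5] [39. 41. 32.]
0.131 [167.2 277.7] [41. 43. 35.]
0.134 [167.  276.9] [52. 52. 49.]
0.137 [166.7 276.1] [80. 80. 80.]
0.14 [166.4 275.3] [73. 74. 72.]
0.143 [166.2 274.5] [81. 82. 81.]
0.146 [165.9 273.7] [105. 107. 106.]
0.149 [165.6 272.9] [133. 135. 135.]
0.152 [165.4 272.1] [138. 140. 140.]
0.155 [165.1 271.2] [139. 141. 141.]
large scene [(0.7, [132.4, 283.2], 232)]
large top [(0.44, [128.0, 176.0], 110)]
pred [[125.5, 271.6], [122.1, 177.3]]
medium scene [(0.67, [132.0, 276.7], 304), (0.62, [193.1, 194.5], 494)]
medium top []
pred [[125.5, 271.6], [122.1, 177.3]]
small scene [(0.7, [131.3, 269.4], 486)]
small top [(0.56, [126.9, 182.0], 255)]
pred [[125.5, 271.6], [122.1, 177.3]]
[[122.7 176.4  32.5]
 [122.6 178.3  35.7]
 [123.4 176.9  33.5]
 [122.4 177.7  32.9]
 [122.1 177.4  32.7]
 [123.1 178.3  37.1]
 [121.8 178.1  31. ]
 [123.2 177.6  35.1]
 [121.4 178.3  32.2]
 [122.8 177.2  31.2]]
```

The dark blocks form one continuous band about 30 mm high on the collar, and the arm is clear. Handing in.

```bash
python3 -c "
from station import ctrl
print(ctrl.sign_off())"
```

```text
the job is handed in; nothing more can be done
None
```

I hung the three scoops on the prong largest first and handed the job in. I felt each block seat, and the pressing force stayed below about 16 N. The sign-off gave no verdict; the last image showed the blocks as one unbroken stack on the collar, but the bowls droop slightly and I didn't measure their final tilt or nesting.

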